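Weigh a copper pail on the hand scale and hang the scale up again

ROBOT

A 6-joint arm with a two-finger parallel gripper is mounted at the origin on the work surface. World frame = base frame: x ahead of the robot, y to its left, z up, the work surface at z = 0. Lengths are in m, angles in rad, forces in N, time in s.
With the tool pointing down it reaches from about 0.375 to 0.975 m from the base axis. Payload 3.8 kg.
Tool frame: the origin (TCP) lies at the very end of the fingers, on their centre line; the grasp point (between the pads) lies r.grasp_offset behind it (r.grasp_offset is the distance from the TCP to the grasp point, in m); z points along the fingers, y is the direction in which the jaws open and shut (so a half turn about z gives the same grasp; the last joint's range is limited). The gripper opens to 85 mm and grips with 20 to 120 N. Pads are 22 mm wide; open, the fingers measure 114 mm over their backs; the gripper's body (76 mm by 85 mm) begins 54 mm behind the grasp point. The pads swing forward as they close: fully open they stand 13 mm farther back than shut.
Start: joints at [1.269, 0.264, 1.604, -0, 1.274, -0.037], TCP at [0.177, 0.651, 0.206] pointing down, gripper open.
Joint ranges: [-2.63, 2.63], [-0.94, 2.18], [0.31, 2.57], [-1.31, 4.45], [0, 2.66], [-2.55, 2.55]. Speed limits (rad/s): [2.57, 2.57, 3.14, 3.14, 3.14, 3.14].

INTERFACE

Orientations are given as a rotation vector (axis times angle).
In Python, from bench import r gives the robot as it stands.
- The arm moves only by the tool drive_tool, never from a script. Its argument "increments" is a list of rows, each a list of 3 entries, a list of its own where there are three numbers: the shift along the world's x, y, z in mm, then the turn, a rotation vector about the world's x, y, z in degrees, then the finger opening in mm, from 0 to 85.4. A call has 1 to 20 rows; each row shifts and turns the commanded pose from where the row before left it; what a row does not reach is not made up. A row lasts 1/8 s, in which the tool goes at most 62.5 mm and 10.7 degrees, less where a joint would pass 70% of its speed; a pose out of reach is approached as far as the arm can. A call is refused whole if a number of a shift passes 62.5 or a number of a turn 10.7, either way. A call with a gripper value outside its range is refused whole. The fingers move at their own pace and stop on an object; "grip_force" is the grip in N (left out, the last holds). Time passes only in rows, so rows that do not move let the fingers close. It gives the time, the measured TCP pose, the force and the opening at its end, in the units of the state.
- r.get_state(): the state, without advancing time (a new reading comes with each control period).
- r.grab_frame(name): name is "side" or "top"; returns the picture (384x512x3 uint8, blue, green, red); there is no depth.
- r.camera_params(name): a dict with "K" (3x3 intrinsics, pixels), "k1" (the pictures are not rectified: a ray, as slopes to the right and down, at radius r is drawn at 1 + k1 r^2 times it, then the intrinsics apply), "rvec" (rotation vector, rad) and "tvec" (3), from world to camera coordinates, as OpenCV has them. Camera axes: x right, y down, z forward; pixel columns grow to the right and rows downward; lengths in m; the calibration is good to about 2 mm. A picture is of the moment at which its call begins. camera_params takes no time and is no camera call.
- r.hand_in(): hands the job in, once; it reports no verdict.
The state is a dict: "t": time; "joints": joint angles; "qd": joint speeds; "joint_torque": joint torques, N m; "ee_pos": TCP position; "orientation": TCP orientation; "force": force on the tool from outside, world axes, zero at the start; "moment": the same for the moment, N m; "width": finger opening in m.
Only numpy, scipy, OpenCV 4.12 (cv2) and the standard library are available. Lean on these libraries where they do the work, as an engineer would, in place of code of your own. Each camera call takes 0.05 s, during which the arm holds its last target.

TASK

Weigh the copper pail: take the red hand scale off its rest by its black handle, catch the pail's brass bail on the scale's hook, raise the scale gently until the pail hangs just clear of the bench, with about 1 cm (no more than 1.5 cm) under its base, and hold it still for two seconds to read the weight. Then lower the pail softly back where it stood, unhook it and hang the scale in its rest again. Lift the pail by the scale only, never over 4 cm high, do not drag, tip or bump it, do not jerk the spring (10 N is its limit), and leave the other goods where they are.

Things in the scene. Friction and masses are not known exactly. Their poses are not given: they have to be found in the camera images.
- scale_grip (a point): Centre of the hand scale's black T handle, a block 22 mm thick (its x), 84 long (y), 32 tall, to be grasped across the 22 mm from above. The scale hangs upright, z up. Unloaded, the hook's saddle is about 158 mm below this point. The hook opens towards +x.
- hook_seat (a point): Saddle of the hook (lowest point inside its bend), on the scale's axis; axes as the scale's. 6 mm wire: underside 6 mm below. Tip on the +x side, 12 mm out, its top 14 mm above this point; straight back on the -x side, 11 mm out, from 7 to 35 mm above, then returning to the axis at 43 mm. So the mouth, at +x, is 14 to 35 mm above this point; clear width between tip and back 16 mm.
- rest: Fixed rest of the scale, green foot; origin on the bench under its fork. Two steel prongs along its x, 36 mm apart, tops 175 mm high, carry the handle on either side of the tube. Open to its -x, a post 75 mm off at +x. Prong ends, 35 mm off at -x, are turned up 4 mm: lift the scale 10 mm or more, then draw it out 80 mm along -x; hang it up the same way back, handle across the prongs.
- pail: Loose open copper pail, 0.28 to 0.78 kg (not known); origin centre of its underside, z up. 82 mm across at the foot, 112 at the rim, 58 tall. Brass bail: arch of 5 mm wire in the pail's y-z plane, pivoted at the rim on its y axis, 52 mm up, its top 58 mm from there. It leans to the pail's +x or -x by up to 0.6 rad, not reported: see or feel; swings lightly, to 0.85 rad.
- scale: The sprung hand scale: red tube 26 mm across and 88 long under the T handle, steel hook below. Origin: centre of the handle's underside, 16 mm below scale_grip. Pulled, the hook comes down out of the tube against a spring of 110 N/m (9.1 mm per newton), at most 88 mm. All weighs 190 g.
- tin_pail: Bystander: a grey steel pail of the same shape, origin at the centre of its underside, 113 mm tall with its bail up. Leave alone.
- mortar: Bystander: brass mortar, 82 mm across, 72 mm tall, origin under its centre. Leave alone.
- jug: Bystander: copper jug, 92 mm across, 125 mm tall, origin under its centre. Leave alone.
- bowl: Bystander: open copper bowl, 110 mm across, 45 mm tall, origin under its centre. Leave alone.
- tape: Bystander: yellow roll, 70 mm across, 22 mm tall, origin under its centre. Leave alone.
- chaser: Bystander: hammer lying on the bench, 240 mm long. Leave alone.
- driver: Bystander: red screwdriver lying on the bench, 190 mm long. Leave alone.
- water: Bystander: clear bottle, 60 mm across, 170 mm tall, origin under its centre. Leave alone.
Not all that is in view belongs to the job. What is shaped like the pail but blue is not meant.

How it is judged:
By the outcome, as a careful person would: the job done as asked, in the order asked, and still so for the second after the job is handed in, with the robot touching nothing.
It also fails if it takes over 72 s, if anything falls off the work surface, if the arm or the gripper's body presses on something with over 40 N, if the wrist force passes 120 N, or if a joint passes its speed limit or range.

## Working session

There is one attempt and no reset: what is moved stays moved. The work goes in short steps, Python scripts to look and compute and a tool call to move; the robot and the scene stay as the last step left them, time stands still between calls to the robot, and variables do not carry over. Pictures are saved under pics/ and viewed, and the job is handed in when it is done.

Besides the shell and the picture viewer there is one more tool, called after ">>>" as a command line: name --argument value ..., lists and objects as JSON in quotes. drive_tool: Moves the arm, as the interface text tells. Its arguments: {"type":"object","properties":{"increments":{"type":"array"},"grip_force":{"type":"number"}},"required":["increments"]}

```bash
ls; mkdir -p pics; python3 - <<'E'
from bench import r
import cv2
for n in("side","top"):
    im=r.grab_frame(n); cv2.imwrite(f"pics/{n}0.png",im); p=r.camera_params(n); print(n,p)
print(r.get_state(), r.grasp_offset)
E
```

```text
pics
side {'K': array([[422.07273283,   0.        , 250.8255453 ],
       [  0.        , 422.07273283, 197.2543645 ],
       [  0.        ,   0.        ,   1.        ]]), 'k1': -0.13641849437035966, 'rvec': array([ 2.17779211, -0.67254306,  0.34260672]), 'tvec': array([-0.442028  ,  0.27013921,  1.08329207])}
top {'K': array([[371.63482745,   0.        , 257.62026703],
       [  0.        , 371.63482745, 197.80385208],
       [  0.        ,   0.        ,   1.        ]]), 'k1': -0.04110466949950353, 'rvec': array([ 2.1648724 , -2.17029777,  0.09658414]), 'tvec': array([0.01550622, 0.57184898, 1.15508021])}
{'t': 0.1, 'joints': array([ 1.26911583e+00,  2.64699670e-01,  1.60520585e+00, -3.07433499e-05,
        1.27370091e+00, -3.68745155e-02]), 'qd': array([-0.00081964,  0.00034012, -0.00395112,  0.00029081, -0.00184008,
       -0.00089646]), 'joint_torque': array([-2.06367558e-04, -5.16717911e+01, -3.68587518e+01, -1.33680073e-04,
        6.46358239e-03, -2.19690911e-06]), 'ee_pos': array([0.17645147, 0.65080872, 0.2045889 ]), 'orientation': array([-0.41468678, -3.11378868,  0.00312548]), 'force': array([-0.45183694, -0.59905934, -0.07321616]), 'moment': array([-0.037873  , -0.01593972, -0.00213745]), 'width': 0.08536851137602201} 0.0187
```

View pics/side0.png

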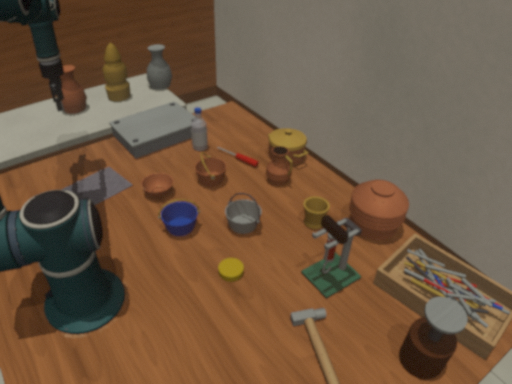

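View pics/top0.png

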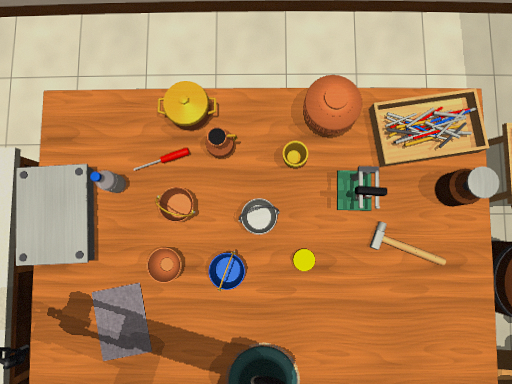

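```bash
cat > h.py <<'E'
import numpy as np, cv2
from bench import r
from scipy.optimize import least_squares
def P(n):
    p=r.camera_params(n); R=cv2.Rodrigues(p['rvec'])[0]; return p['K'],p['k1'],R,np.array(p['tvec']).ravel()
def proj(n,X):
    K,k1,R,t=P(n); X=np.atleast_2d(X); c=X@R.T+t; s=c[:,:2]/c[:,2:]; s=s*(1+k1*(s**2).sum(1,keepdims=True)); return s@K[:2,:2].T+K[:2,2]
def ray(n,uv):
    K,k1,R,t=P(n); d=(np.array(uv,float)-K[:2,2])/np.array([K[0,0],K[1,1]]); s=d.copy()
    for _ in range(30): s=d/(1+k1*(s@s))
    return -R.T@t, R.T@np.array([s[0],s[1],1])
def atz(n,uv,z):
    o,d=ray(n,uv); return o+d*(z-o[2])/d[2]
def tri(a,b):
    o1,d1=ray('side',a); o2,d2=ray('top',b)
    A=np.stack([d1,-d2],1); s=np.linalg.lstsq(A,o2-o1,rcond=None)[0]
    p,q=o1+s[0]*d1,o2+s[1]*d2; return (p+q)/2, np.linalg.norm(p-q)
def crop(im,x,y,w,h,name,f):
    cv2.imwrite(name,cv2.resize(im[y:y+h,x:x+w],None,fx=f,fy=f,interpolation=cv2.INTER_CUBIC))
E
python3 - <<'E'
from h import *
s=cv2.imread('pics/side0.png');t=cv2.imread('pics/top0.png')
crop(s,290,200,80,100,'pics/s_rest.png',6)
crop(t,325,155,75,65,'pics/t_rest.png',8)
crop(s,180,135,70,60,'pics/s_pail.png',8)
crop(t,150,180,60,50,'pics/t_pail.png',10)
E
```

```text
(no output)
```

View pics/s_rest.png

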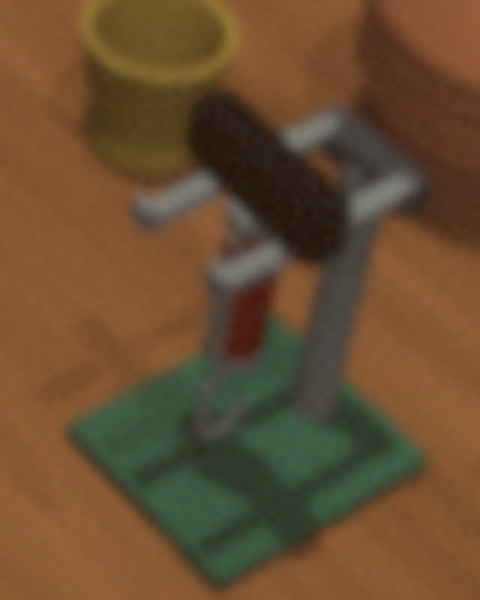

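View pics/t_rest.png

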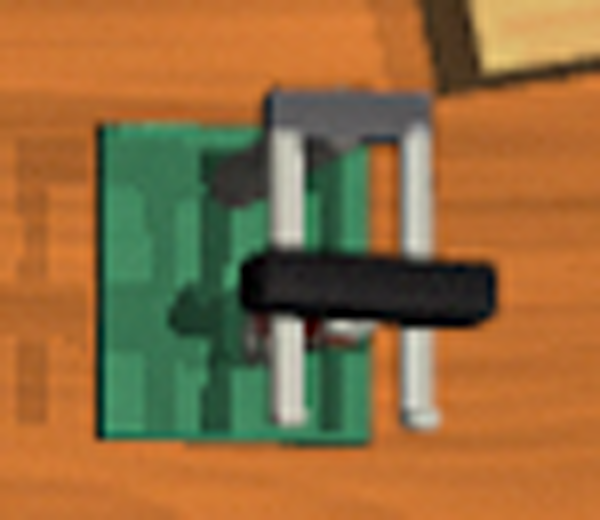

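View pics/s_pail.png

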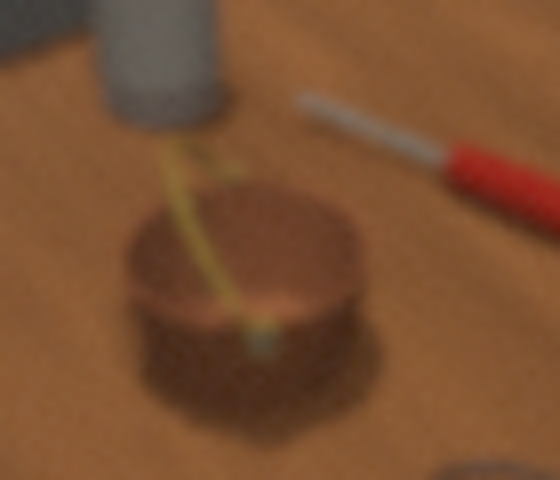

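View pics/t_pail.png

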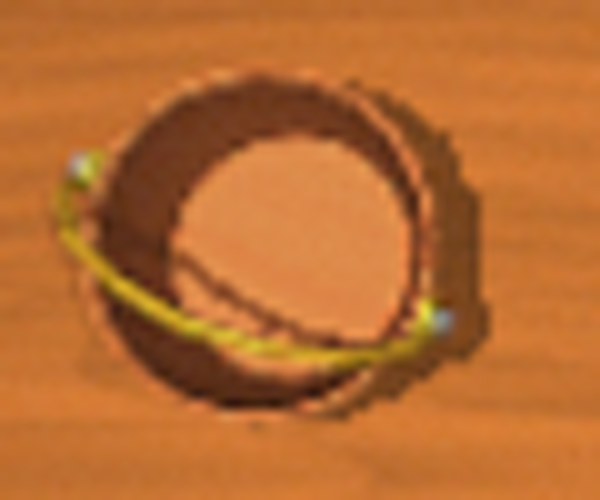

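```bash
python3 - <<'E'
from h import *
for nm,a,b in [("prong+y",(314.7,235.3),(361.3,206.9)),("prong-y",(327,245.3),(377.8,206.9)),("pivot-y",(212.8,177.5),(194,211.8)),("bailtop",(202,153),(174,214.5))]:
    print(nm,tri(a,b))
print('pivots',atz('top',(158.2,196.5),.052),atz('top',(194,211.8),.052))
# rim circle
for n,z in(("top",.058),):
    pts=[(150+x/10,180+y/10) for x,y in((265,70),(100,215),(250,412),(435,240))]
    print([atz(n,p,z).round(4) for p in pts])
# floor of pail
print([atz('top',(150+x/10,180+y/10),.003).round(4) for x,y in((175,250),(415,250),(290,135))])
# foot corners of rest
print([atz('top',(325+x/8,155+y/8),.0).round(4) for x,y in((97,125),(97,440),(370,440))])
# handle top face corners 
print([atz('top',(325+x/8,155+y/8),.207).round(4) for x,y in((245,255),(495,262),(245,308),(495,322))])
E
```

```text
prong+y (array([ 0.53264215, -0.27654464,  0.17490931]), np.float64(0.003391704317568756))
prong-y (array([ 0.53213101, -0.32160926,  0.17815535]), np.float64(0.003115383752241094))
pivot-y (array([0.52708786, 0.21158328, 0.052444  ]), np.float64(0.0018929155739751148))
bailtop (array([0.51479193, 0.25542664, 0.13145145]), np.float64(0.0023243170537801928))
pivots [0.57454942 0.32560871 0.052     ] [0.52630538 0.21215575 0.052     ]
[array([0.6036, 0.2671, 0.058 ]), array([0.5583, 0.3179, 0.058 ]), array([0.4969, 0.2697, 0.058 ]), array([0.5502, 0.213 , 0.058 ])]
[array([0.5516, 0.308 , 0.003 ]), array([0.5514, 0.2295, 0.003 ]), array([0.5892, 0.271 , 0.003 ])]
[array([ 0.6635, -0.2469,  0.    ]), array([ 0.534 , -0.2439,  0.    ]), array([ 0.5337, -0.3552,  0.    ])]
[array([ 0.5834, -0.2529,  0.207 ]), array([ 0.5808, -0.338 ,  0.207 ]), array([ 0.5653, -0.2524,  0.207 ]), array([ 0.5603, -0.3372,  0.207 ])]
```

```bash
cat > fit.py <<'E'
from h import *
from scipy.optimize import minimize
s=cv2.imread('pics/side0.png');t=cv2.imread('pics/top0.png')
IM={'side':s,'top':t}
box={'side':(318,212,34,34),'top':(352,183,40,16)}
M={}
for n,(x,y,w,h) in box.items():
    c=IM[n][y:y+h,x:x+w].astype(int); m=np.clip((75-c.max(2))/30.+.5,0,1); M[n]=m; print(n,m.sum())
def hull(n,p,S=8):
    x,y,z,a=p; x0,y0,w,h=box[n]
    R=np.array([[np.cos(a),-np.sin(a)],[np.sin(a),np.cos(a)]])
    pts=[]
    for i in(-1,1):
        for j in(-1,1):
            for k in(-1,1):
                q=R@np.array([i*.011,j*.042]); pts.append([x+q[0],y+q[1],z+k*.016])
    u=(proj(n,pts)-[x0,y0]+.5)*S
    hl=cv2.convexHull(u.astype(np.float32)).astype(np.int32)
    im=np.zeros((h*S,w*S),np.uint8); cv2.fillConvexPoly(im,hl,255)
    return cv2.resize(im,(w,h),interpolation=cv2.INTER_AREA)/255.
def cost(q,ns=('side','top')):
    p=[q[0]/100+.57,q[1]/100-.295,q[2]/100+.191,q[3]/10]
    return sum(((hull(n,p)-M[n])**2).sum() for n in ns)
for ns in (('side','top'),('top',),('side',)):
    best=min((minimize(cost,[a,b,0,c],args=(ns,),method='Nelder-Mead',options=dict(initial_simplex=None,maxiter=600)) for a in(-.3,.3) for b in(-.3,.3) for c in(-.3,.3)),key=lambda o:o.fun)
    q=best.x; print(ns,best.fun,q[0]/100+.57,q[1]/100-.295,q[2]/100+.191,np.degrees(q[3]/10))
E
python3 fit.py
cat > bail.py <<'E'
from h import *
im={n:cv2.imread(f'pics/{n}0.png') for n in('side','top')}
def ang(d): return d
def pail(c,yaw,lean,half=.060,hb=.058):
    cx,cy=c; X=np.array([np.cos(yaw),np.sin(yaw),0]);Y=np.array([-np.sin(yaw),np.cos(yaw),0]);C=np.array([cx,cy,0])
    th=np.linspace(0,np.pi,41)
    up=np.array([0,0,1])*np.cos(lean)+X*np.sin(lean)
    b=C+[0,0,.052]+np.outer(np.cos(th)*half,Y)+np.outer(np.sin(th)*hb,up)
    ph=np.linspace(0,2*np.pi,61); cir=lambda R,z:C+np.outer(np.cos(ph)*R,X)+np.outer(np.sin(ph)*R,Y)+[0,0,z]
    return b,cir(.056,.058),cir(.041,0)
if __name__=='__main__':
    import sys
    a=[float(v) for v in sys.argv[1:5]]
    for n,(x,y,w,h) in {'side':(180,135,70,60),'top':(150,180,60,50)}.items():
        f=10; o=cv2.resize(im[n][y:y+h,x:x+w],None,fx=f,fy=f,interpolation=cv2.INTER_CUBIC)
        for k,c in zip(pail(a[:2],np.radians(a[2]),a[3]),((255,0,0),(0,255,0),(0,255,255))):
            u=((proj(n,k)-[x,y]+.5)*f).astype(np.int32); cv2.polylines(o,[u],False,c,1)
        cv2.imwrite(f'pics/ov_{n}_{sys.argv[5]}.png',o)
E
python3 bail.py .5505 .269 -23 -.5 a
```

```text
side 521.0333333333333
top 298.1333333333333
('side', 'top') 172.60364090734333 0.5750933770363631 -0.29625800743993114 0.19100730278207703 -1.815358705718729
('top',) 59.05013456362937 0.5742585795772522 -0.2986464834809026 0.1910203566015637 -3.42521349632653Traceback (most recent call last):
  File "fit.py", line 25, in <module>
    best=min((minimize(cost,[a,b,0,c],args=(ns,),method='Nelder-Mead',options=dict(initial_simplex=None,maxiter=600)) for a in(-.3,.3) for b in(-.3,.3) for c in(-.3,.3)),key=lambda o:o.fun)
  File "fit.py", line 25, in <genexpr>
    best=min((minimize(cost,[a,b,0,c],args=(ns,),method='Nelder-Mead',options=dict(initial_simplex=None,maxiter=600)) for a in(-.3,.3) for b in(-.3,.3) for c in(-.3,.3)),key=lambda o:o.fun)
              ~~~~~~~~^^^^^^^^^^^^^^^^^^^^^^^^^^^^^^^^^^^^^^^^^^^^^^^^^^^^^^^^^^^^^^^^^^^^^^^^^^^^^^^^^^^^^^^^^^^^^^^
    res = _minimize_neldermead(fun, x0, args, callback, bounds=bounds,
                               **options)
    fsim[j] = func(sim[j])
              ~~~~^^^^^^^^
    fx = function(np.copy(x), *(wrapper_args + args))
  File "fit.py", line 23, in cost
    return sum(((hull(n,p)-M[n])**2).sum() for n in ns)
  File "fit.py", line 23, in <genexpr>
    return sum(((hull(n,p)-M[n])**2).sum() for n in ns)
                 ~~~~^^^^^
  File "fit.py", line 17, in hull
    u=(proj(n,pts)-[x0,y0]+.5)*S
       ~~~~^^^^^^^
  File "h.py", line 7, in proj
    K,k1,R,t=P(n); X=np.atleast_2d(X); c=X@R.T+t; s=c[:,:2]/c[:,2:]; s=s*(1+k1*(s**2).sum(1,keepdims=True)); return s@K[:2,:2].T+K[:2,2]
             ~^^^
  File "h.py", line 5, in P
    p=r.camera_params(n); R=cv2.Rodrigues(p['rvec'])[0]; return p['K'],p['k1'],R,np.array(p['tvec']).ravel()
ValueError: time passes only in moves, steps and waits
```

View pics/ov_side_a.png

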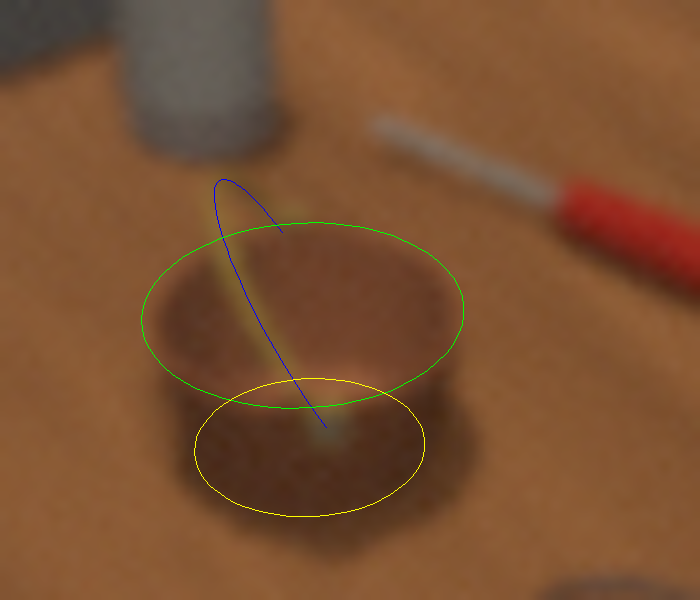

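View pics/ov_top_a.png

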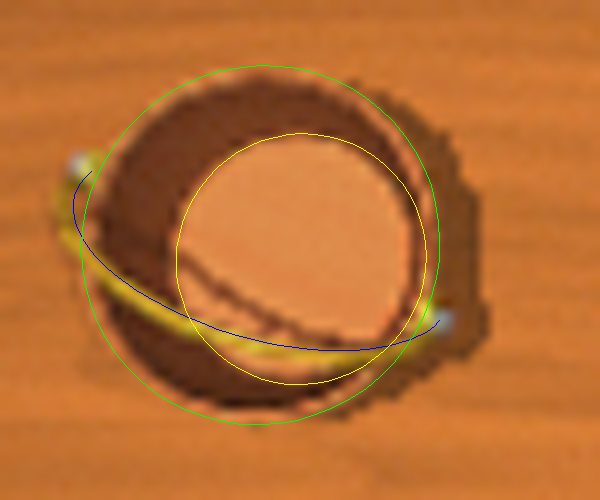

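```bash
python3 - <<'E'
from bench import r
import pickle
pickle.dump({n:r.camera_params(n) for n in('side','top')},open('cam.pkl','wb'))
E
sed -i "s/^from bench import r/import pickle; CAM=pickle.load(open('cam.pkl','rb'))/; s/r.camera_params(n)/CAM[n]/" h.py
python3 - <<'E'
import re
s=open('fit.py').read()
s=s.replace("(75-c.max(2))/30.","(62-c.max(2))/20.")
s=s.replace("box={'side':(318,212,34,34)","box={'side':(319,213,31,32)")
s+="""
    p=[q[0]/100+.57,q[1]/100-.295,q[2]/100+.191,q[3]/10]
    rows=[]
    for n in('side','top'):
        o=np.hstack([M[n],hull(n,p)]); o=cv2.resize(o,None,fx=8,fy=8); cv2.imwrite(f'pics/fit_{n}_{len(ns)}.png',o*255)
"""
open('fit.py','w').write(s)
E
python3 fit.py
python3 - <<'E'
from h import *
from bail import pail
from scipy.optimize import least_squares
from scipy.spatial import cKDTree
T=lambda L,x0,y0,f:np.array([(x0+(x+.0)/f-.5+.0,y0+y/f-.5) for x,y in L])
bt=T([(62,190),(68,235),(100,275),(150,312),(200,335),(260,352),(320,360),(370,355),(415,340)],150,180,10)
bs=T([(205,200),(215,240),(240,300),(265,350),(295,395)],180,135,10)
rt=T([(265,72),(100,215),(250,412),(432,240),(150,112),(370,90)],150,180,10)
pv=T([(85,167),(440,318)],150,180,10); ps=T([(328,425)],180,135,10)
def pts(n,curve,obs):
    u=proj(n,curve); 
    d=[]
    for o in obs:
        a,b=u[:-1],u[1:]; ab=b-a; t=np.clip(((o-a)*ab).sum(1)/np.maximum((ab**2).sum(1),1e-9),0,1); d.append(np.linalg.norm(a+ab*t[:,None]-o,axis=1).min())
    return d
def res(q,side=1):
    b,rim,ft=pail(q[:2],q[2],q[3],half=.0615)
    d=pts('top',b,bt)+pts('top',rim,rt)+list((proj('top',b[[-1,0]])-pv[::1]).ravel() if 0 else (proj('top',b[[0,-1]])-pv).ravel())
    if side: 
        d+=pts('side',b+[q[4],q[5],0],bs)+list((proj('side',b[[-1]]+[q[4],q[5],0])-ps).ravel())
    return d
for side in(0,1):
    o=least_squares(res,[.5505,.269,-.4,-.5,0,0],kwargs=dict(side=side)); q=o.x
    print(side,o.cost,q[:2],np.degrees(q[2]),q[3],q[4:])
E
```

```text
side 398.4
top 268.15
('side', 'top') 159.69227316416763 0.5748411339421482 -0.30109187415081984 0.19104156165904174 -2.4937855921926415
('top',) 52.81456266820454 0.574198677077985 -0.2990177881873573 0.19104401660306541 -3.359600406715056
('side',) 101.9888677431757 0.5762416228918101 -0.3024577313536218 0.1911732262594898 -2.079337301145658
0 3.282228026926945 [0.55161108 0.26919704] -22.841940000803138 -0.5953236910454771 [0. 0.]
1 3.5285507334254365 [0.55147348 0.26931914] -23.197749759017476 -0.5864196948886901 [0.00035746 0.00108143][ WARN:0@1.122] global loadsave.cpp:1063 imwrite_ Unsupported depth image for selected encoder is fallbacked to CV_8U.
```

View pics/fit_top_1.png

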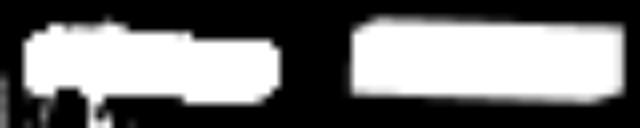

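View pics/fit_side_1.png

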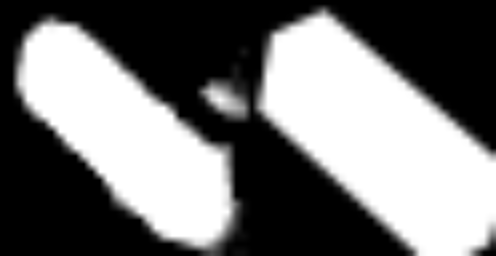

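```bash
python3 - <<'E'
from h import *
C={}
for n,(x,y,w,h) in {'side':(319,213,31,32),'top':(352,183,40,16)}.items():
    c=cv2.imread(f'pics/{n}0.png')[y:y+h,x:x+w].max(2)
    m=(c<62).astype(np.uint8); m=cv2.morphologyEx(m,cv2.MORPH_OPEN,np.ones((3,3),np.uint8))
    k,l,st,ce=cv2.connectedComponentsWithStats(m); i=1+st[1:,4].argmax(); print(n,st[i],ce[i]+[x,y])
    C[n]=ce[i]+[x,y]
    ys,xs=np.where(l==i); r=cv2.minAreaRect(np.stack([xs,ys],1).astype(np.float32)); print(r)
    print('proj center', proj(n,[.5745,-.298,.191]))
print(tri(C['side'],C['top']))
print(atz('top',C['top'],.193),atz('side',C['side'],.191))
# end-points of handle in top
E
```

```text
side [  2   3  27  28 380] [334.45526316 229.56315789]
((14.987035751342773, 16.515399932861328), (34.46126937866211, 12.96323299407959), 40.10091018676758)
proj center [[333.21740829 229.09370589]]
top [  3   3  32  10 255] [370.34509804 190.65882353]
((18.501380920410156, 7.473757266998291), (31.219947814941406, 8.567090034484863), 3.012787342071533)
proj center [[370.56383731 190.76970102]]
(array([ 0.57621444, -0.29897048,  0.18893603]), np.float64(0.0029019603297442674))
[ 0.57457616 -0.29680977  0.193     ] [ 0.57589943 -0.30096869  0.191     ]
```

>>> drive_tool --increments '[[[22,-53,5],[0,0,-4.3],85],[[22,-53,5],[0,0,-4.3],85],[[22,-53,5],[0,0,-4.3],85],[[22,-53,5],[0,0,-4.3],85],[[22,-53,5],[0,0,-4.3],85],[[22,-53,5],[0,0,-4.3],85],[[22,-53,5],[0,0,-4.3],85],[[22,-53,5],[0,0,-4.3],85],[[22,-53,5],[0,0,-4.3],85],[[22,-53,5],[0,0,-4.3],85],[[22,-53,5],[0,0,-4.3],85],[[22,-53,5],[0,0,-4.3],85],[[22,-53,5],[0,0,-4.3],85],[[22,-53,5],[0,0,-4.3],85],[[22,-53,5],[0,0,-4.3],85],[[22,-53,5],[0,0,-4.3],85],[[22,-53,5],[0,0,-4.3],85],[[22,-53,5],[0,0,-4.3],85]]' --grip_force 50

```text
t: 2.35
ee_pos: [0.5729, -0.3043, 0.2952]
orientation: [-2.273, -2.167, 0.0]
force: [1.0, 0.5, 0.5]
width: 0.0847
```

>>> drive_tool --increments '[[[2,6,-30],[0,0,0],85],[[0,0,-30],[0,0,0],85],[[0,0,-30],[0,0,0],85],[[0,0,-20],[0,0,0],85],[[0,0,-8],[0,0,0],85],[[0,0,0],[0,0,0],85]]'

```text
t: 3.1
ee_pos: [0.5746, -0.2965, 0.1777]
orientation: [-2.27, -2.171, 0.0]
force: [0.2, 0.1, -0.5]
width: 0.085
```

```bash
cat > look.py <<'E'
import sys
from bench import r
from h import *
tag=sys.argv[1]
reg={'rest':{'side':(280,170,100,130),'top':(320,140,90,80)},'pail':{'side':(150,90,130,120),'top':(130,160,110,90)}}[sys.argv[2]]
for n in (sys.argv[3].split(',') if len(sys.argv)>3 else ('side','top')):
    im=r.grab_frame(n); cv2.imwrite(f'pics/{n}_{tag}.png',im); x,y,w,h=reg[n]
    crop(im,x,y,w,h,f'pics/{n}_{tag}_c.png',min(800//w,600//h))
s=r.get_state(); print(s['t'],s['ee_pos'].round(4),s['force'].round(2),s['width'])
E
python3 look.py pre rest
```

```text
3.2 [ 0.5755 -0.2969  0.1792] [-0.   -0.9  -0.01] 0.08498185360622587
```

View pics/side_pre_c.png

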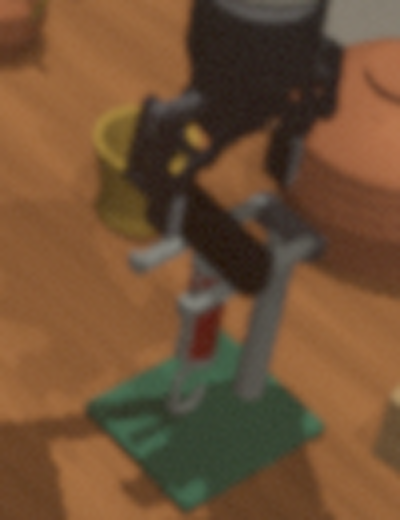

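View pics/top_pre_c.png

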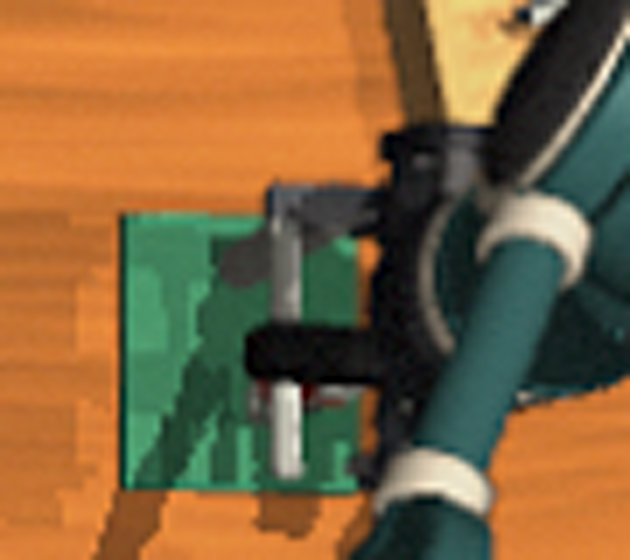

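>>> drive_tool --increments '[[[0,0,-3],[0,0,0],60],[[0,0,0],[0,0,0],40],[[0,0,0],[0,0,0],28],[[0,0,0],[0,0,0],10],[[0,0,0],[0,0,0],10],[[0,0,0],[0,0,0],10],[[0,0,0],[0,0,0],10],[[0,0,0],[0,0,0],10]]' --grip_force 60

```text
t: 4.2
ee_pos: [0.5751, -0.2967, 0.1753]
orientation: [2.27, 2.17, 0.001]
force: [0.4, 0.2, 4.5]
width: 0.0194
```

```bash
python3 look.py grip rest side
```

```text
4.25 [ 0.575  -0.2967  0.1753] [-0.04  0.22  3.65] 0.019790155858422018
```

View pics/side_grip_c.png

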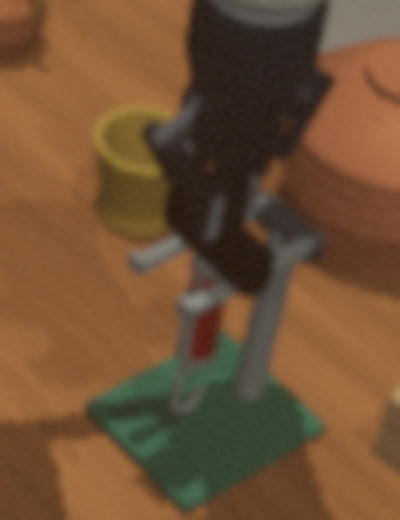

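>>> drive_tool --increments '[[[0,0,3],[0,0,0],10],[[0,0,5],[0,0,0],10],[[0,0,5],[0,0,0],10],[[0,0,5],[0,0,0],10],[[0,0,0],[0,0,0],10]]'

```text
t: 4.88
ee_pos: [0.575, -0.2968, 0.1935]
orientation: [2.27, 2.17, 0.001]
force: [-0.5, 0.1, -1.6]
width: 0.0194
```

```bash
python3 look.py lift rest
```

```text
4.975 [ 0.5747 -0.2966  0.1929] [-0.8  -0.52 -3.11] 0.019809833496235926
```

View pics/side_lift_c.png

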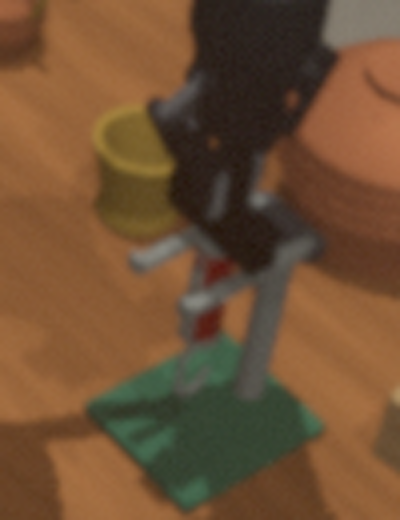

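View pics/top_lift_c.png

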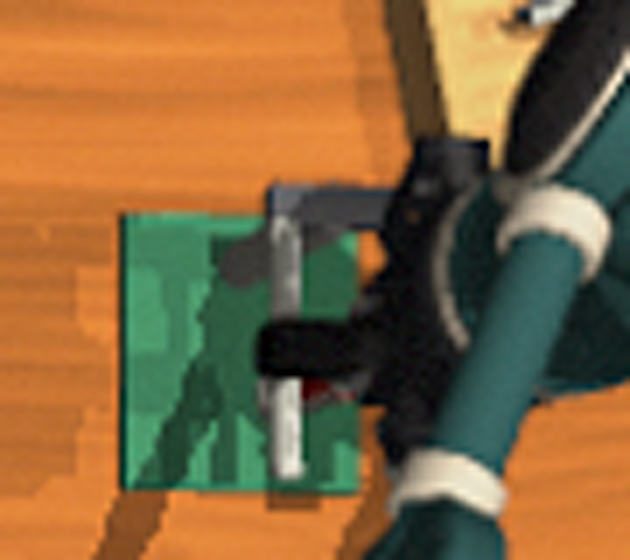

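>>> drive_tool --increments '[[[-8,0,0],[0,0,0],10],[[-16,1,0],[0,0,0],10],[[-20,1,0],[0,0,0],10],[[-20,0,0],[0,0,0],10],[[-16,1,0],[0,0,0],10],[[-8,0,0],[0,0,0],10],[[0,0,6],[0,0,0],10],[[0,0,15],[0,0,0],10],[[0,0,25],[0,0,0],10],[[0,0,30],[0,0,0],10],[[0,0,30],[0,0,0],10],[[0,0,20],[0,0,0],10],[[0,0,5],[0,0,0],10]]'

```text
t: 6.6
ee_pos: [0.4878, -0.294, 0.3262]
orientation: [2.268, 2.169, 0.001]
force: [-0.2, 0.8, -3.0]
width: 0.0195
```

```bash
python3 look.py out rest
```

```text
6.7 [ 0.4869 -0.2935  0.324 ] [-0.42  0.42 -1.38] 0.019666181824203266
```

View pics/side_out.png

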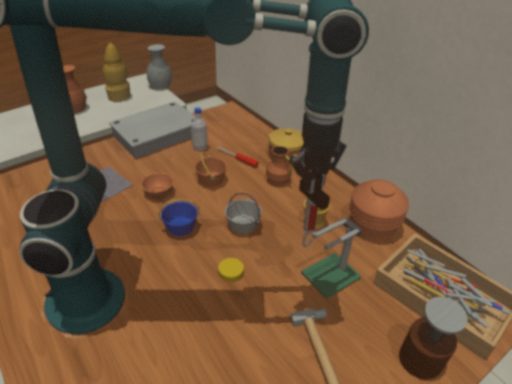

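View pics/top_out.png

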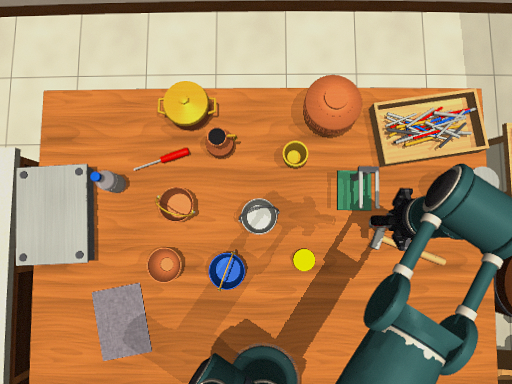

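>>> drive_tool --increments '[[[-1,10,0],[0,0,-1.3],10],[[-1,20,0],[0,0,-1.3],10],[[-1,32,0],[0,0,-1.3],10],[[-1,42,0],[0,0,-1.3],10],[[-1,48,0],[0,0,-1.3],10],[[0,48,0],[0,0,-1.3],10],[[0,48,0],[0,0,-1.3],10],[[0,48,0],[0,0,-1.3],10],[[0,48,0],[0,0,-1.3],10],[[0,48,0],[0,0,-1.3],10],[[0,48,0],[0,0,-1.3],10],[[0,48,0],[0,0,-1.3],10],[[0,42,0],[0,0,-1.3],10],[[0,32,0],[0,0,-1.3],10],[[0,20,0],[0,0,-1.3],10],[[0,10,0],[0,0,-0.9],10],[[0,0,0],[0,0,0],10]]'

```text
t: 8.82
ee_pos: [0.481, 0.2986, 0.3228]
orientation: [2.619, 1.736, -0.003]
force: [-0.1, 0.1, -2.6]
width: 0.0197
```

```bash
python3 look.py ap pail
```

```text
8.925 [0.4814 0.2977 0.3234] [-0.18  0.1  -1.45] 0.019577064723418414
```

View pics/side_ap_c.png

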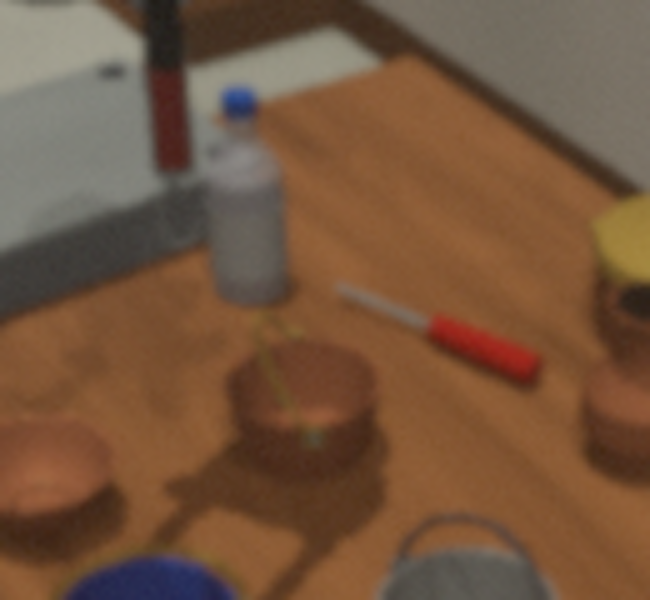

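View pics/top_ap.png

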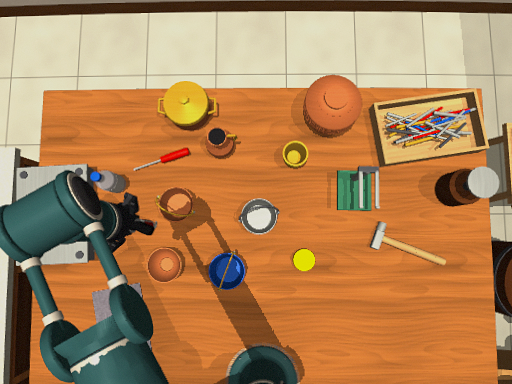

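```bash
python3 - <<'E'
from h import *
print((proj('side',[[.481,.298,.175],[.481,.298,.181+.054]])+.5-[150,90])*5)
E
```

```text
[[180.41795604 247.88747545]
 [173.45823776 167.56442073]]
```

>>> drive_tool --increments '[[[0,0,-8],[0,0,0],10],[[0,0,-18],[0,0,0],10],[[0,0,-25],[0,0,0],10],[[0,0,-25],[0,0,0],10],[[0,0,-18],[0,0,0],10],[[0,0,-7],[0,0,0],10],[[0,0,0],[0,0,0],10]]'

```text
t: 9.8
ee_pos: [0.4815, 0.2983, 0.2224]
orientation: [-2.619, -1.734, 0.001]
force: [-0.0, 0.3, -2.4]
width: 0.0201
```

```bash
python3 look.py dn pail
```

```text
9.9 [0.4823 0.2988 0.2238] [ 0.16  0.38 -0.88] 0.019675148473084627
```

View pics/side_dn_c.png

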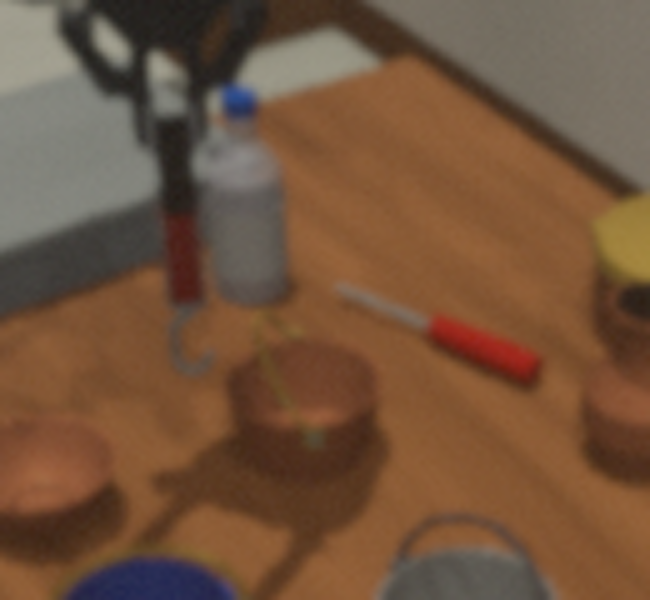

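View pics/top_dn_c.png

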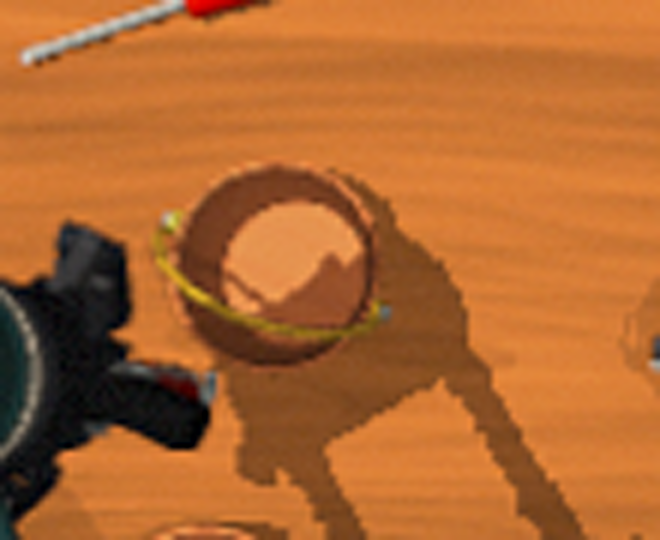

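>>> drive_tool --increments '[[[5,-2,-2],[0,0,0],10],[[9,-4,0],[0,0,0],10],[[9,-4,0],[0,0,0],10],[[5,-2,0],[0,0,0],10],[[0,0,0],[0,0,0],10]]'

```text
t: 10.52
ee_pos: [0.5101, 0.2862, 0.2207]
orientation: [-2.62, -1.733, 0.0]
force: [-0.3, -0.2, -1.7]
width: 0.0198
```

```bash
python3 look.py m1 pail
```

```text
10.625 [0.5096 0.2864 0.2206] [-1.55 -0.11 -1.82] 0.019420262042325876
```

View pics/side_m1_c.png

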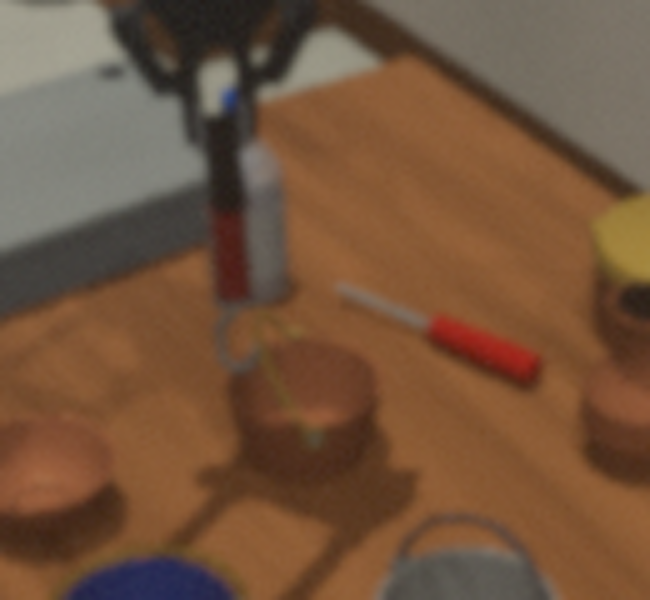

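View pics/top_m1_c.png

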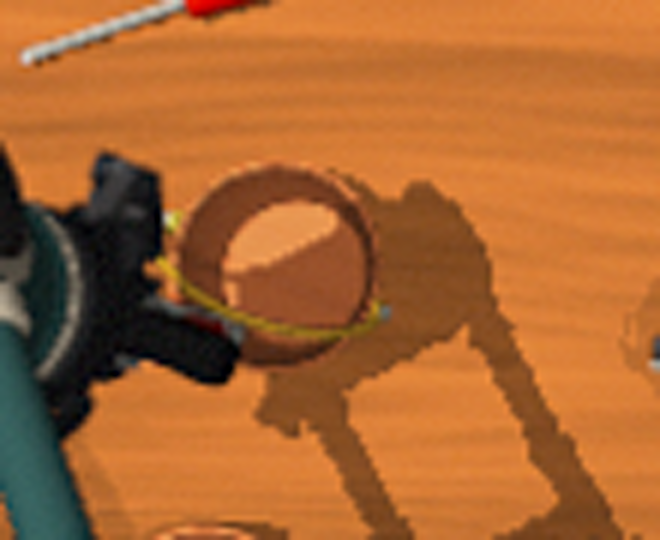

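```bash
cat > ov.py <<'E'
import sys
from h import *
from bail import pail
def hook(ax,ay,sz,yaw):
    X=np.array([np.cos(yaw),np.sin(yaw),0])
    a=np.linspace(0,-np.pi,15)
    p=[(11.5,14)]+[(11.5*np.cos(t)if 0 else 11.5*np.cos(t), 8.5+11.5*np.sin(t)) for t in a]+[(-11,35),(0,43),(0,54)]
    return np.array([np.array([ax,ay,sz-.0])+X*q[0]/1000+[0,0,q[1]/1000] for q in p])
tag=sys.argv[1]; ax,ay,sz,lean,lift=map(float,sys.argv[2:7])
reg={'side':(170,110,80,75),'top':(145,175,70,60)}
for n,(x,y,w,h) in reg.items():
    im=cv2.imread(f'pics/{n}_{tag}.png'); f=8
    o=cv2.resize(im[y:y+h,x:x+w],None,fx=f,fy=f,interpolation=cv2.INTER_CUBIC)
    b,rim,ft=pail((.5515,.2693),np.radians(-23.1),lean,half=.0615)
    for k,c in((hook(ax,ay,sz,np.radians(-23.5)),(255,255,255)),(b+[0,0,lift],(255,0,0)),(rim+[0,0,lift],(0,255,0)),(ft+[0,0,lift],(0,255,255))):
        cv2.polylines(o,[((proj(n,k)-[x,y]+.5)*f).astype(np.int32)],False,c,1)
    cv2.imwrite(f'pics/{n}_{tag}_ov.png',o)
E
python3 ov.py m1 .510 .2863 .0785 -.59 0
```

```text
(no output)
```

View pics/side_m1_ov.png

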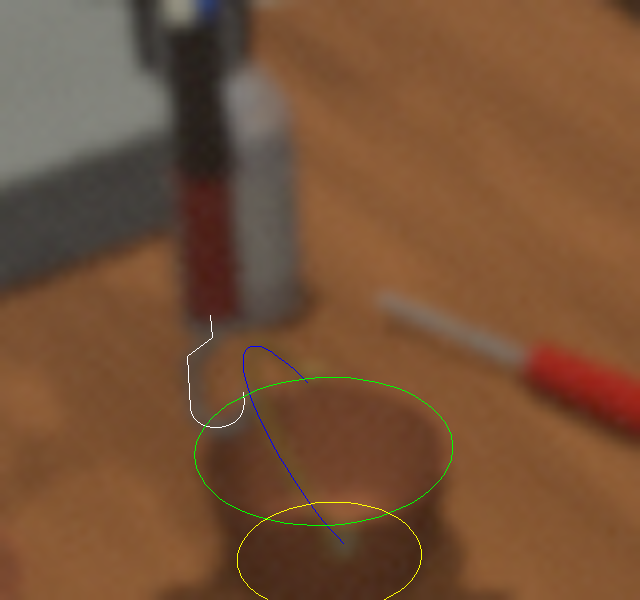

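>>> drive_tool --increments '[[[5,-2,0],[0,0,0],10],[[7,-3,0],[0,0,0],10],[[7,-3,1],[0,0,0],10],[[7,-3,1],[0,0,0],10],[[7,-3,1],[0,0,0],10],[[5,-2,1],[0,0,0],10],[[0,0,0],[0,0,0],10]]'

```text
t: 11.5
ee_pos: [0.5482, 0.2702, 0.2248]
orientation: [2.62, 1.734, 0.0]
force: [0.6, 0.3, -1.3]
width: 0.0197
```

```bash
python3 look.py m2 pail; python3 ov.py m2 .548 .270 .083 -0.15 0
```

```text
11.6 [0.5476 0.2704 0.2247] [ 0.95  0.84 -1.05] 0.01975956868513457
```

View pics/side_m2_ov.png

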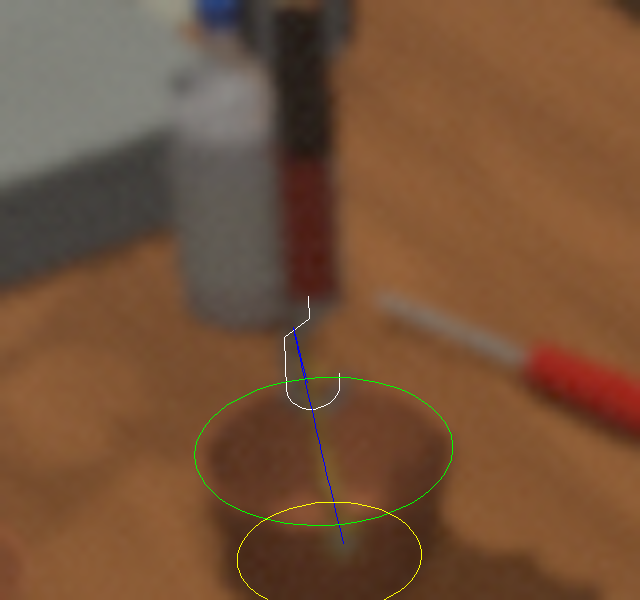

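View pics/side_m2_c.png

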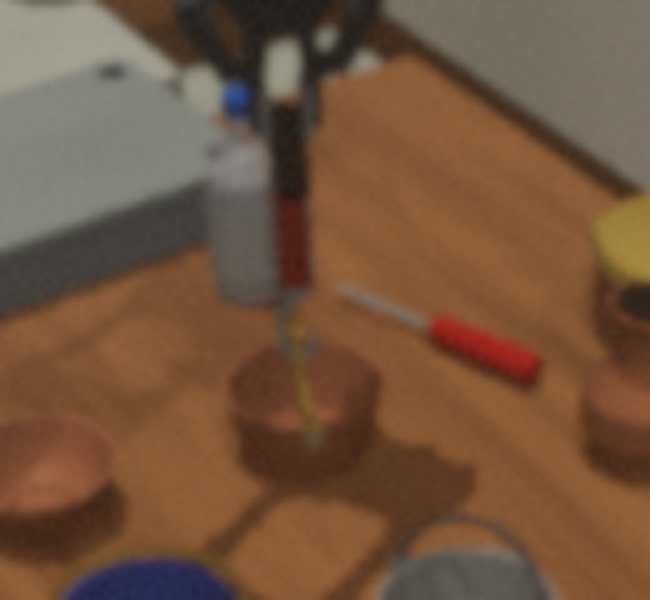

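View pics/top_m2_ov.png

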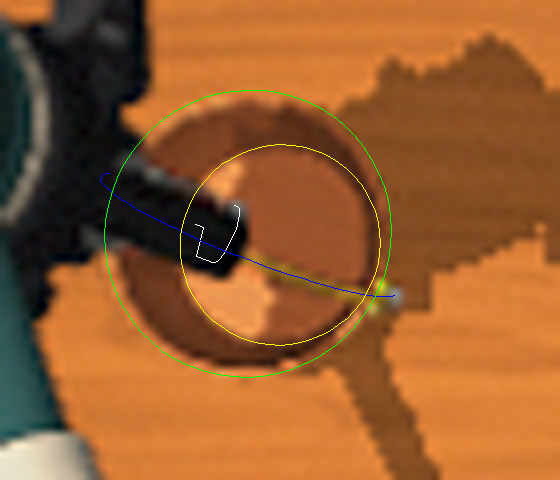

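>>> drive_tool --increments '[[[2,-1,0],[0,0,0],10],[[2,0,2],[0,0,0],10],[[0,0,4],[0,0,0],10],[[0,0,4],[0,0,0],10],[[0,0,4],[0,0,0],10],[[0,0,4],[0,0,0],10],[[0,0,3],[0,0,0],10],[[0,0,0],[0,0,0],10]]'

```text
t: 12.6
ee_pos: [0.5519, 0.2696, 0.2462]
orientation: [2.619, 1.735, 0.001]
force: [0.1, -0.5, -2.8]
width: 0.0198
```

```bash
python3 look.py m3 pail; python3 ov.py m3 .552 .2693 .104 0 0
```

```text
12.7 [0.5516 0.2695 0.2457] [-0.7   1.18 -2.71] 0.019809504758080104
```

View pics/side_m3_ov.png

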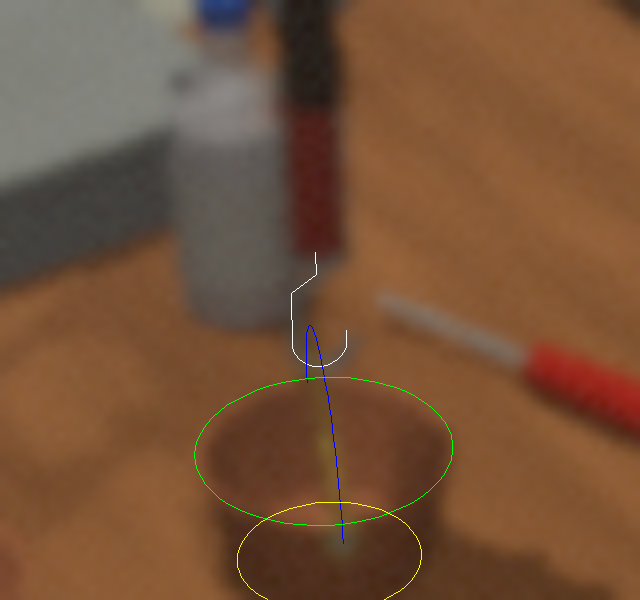

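View pics/side_m3_c.png

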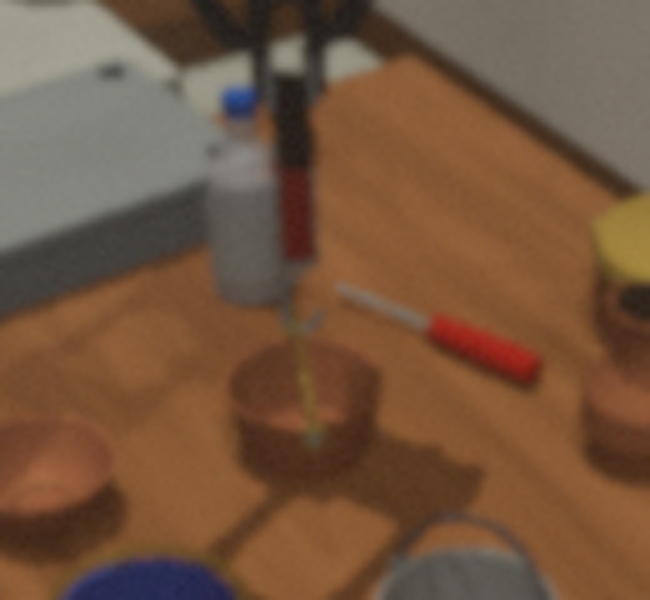

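View pics/top_m3_ov.png

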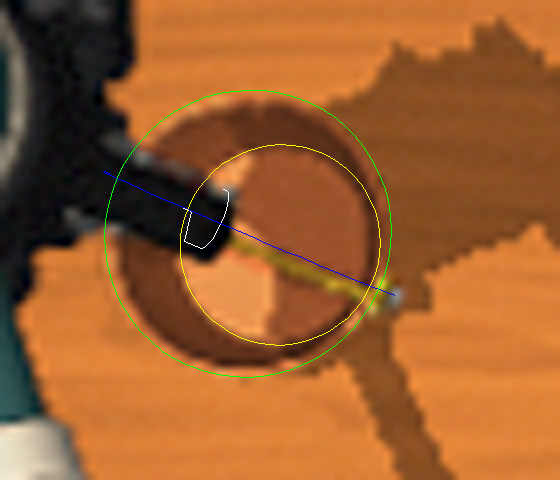

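>>> drive_tool --increments '[[[0,0,2],[0,0,0],10],[[0,0,3],[0,0,0],10],[[0,0,3],[0,0,0],10],[[0,0,3],[0,0,0],10],[[0,0,3],[0,0,0],10],[[0,0,3],[0,0,0],10],[[0,0,3],[0,0,0],10],[[0,0,2],[0,0,0],10],[[0,0,0],[0,0,0],10]]'

```text
t: 13.82
ee_pos: [0.5517, 0.2695, 0.2679]
orientation: [2.619, 1.735, 0.0]
force: [-1.0, -0.3, -4.0]
width: 0.0199
```

```bash
cat > fz.py <<'E'
import sys
from bench import r
from h import *
tag=sys.argv[1]; F=[];Z=[]
for i in range(4):
    im=r.grab_frame('side'); s=r.get_state(); F.append(s['force']);Z.append(s['ee_pos'])
cv2.imwrite(f'pics/side_{tag}.png',im)
ref=cv2.imread('pics/side_m3.png')
def shift(reg,a,b):
    x,y,w,h=reg; (dx,dy),q=cv2.phaseCorrelate(a[y:y+h,x:x+w].mean(2),b[y:y+h,x:x+w].mean(2),cv2.createHanningWindow((w,h),cv2.CV_64F)); return round(dx,2),round(dy,2),round(q,2)
print(s['t'],'F',np.mean(F,0).round(2),'pos',np.mean(Z,0).round(4),'shift pail',shift((188,150,48,44),ref,im))
im2=im.astype(int); 
crop(im,150,70,130,120,f'pics/side_{tag}_c.png',5)
E
python3 fz.py l1
```

```text
14.025 F [-0.03 -0.27 -3.71] pos [0.5516 0.2694 0.2676] shift pail (0.26, 0.33, 0.99)
```

View pics/side_l1_c.png

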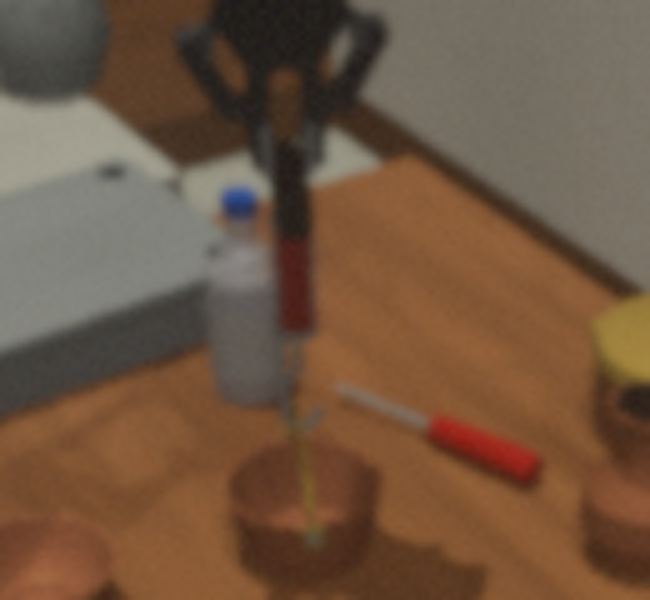

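>>> drive_tool --increments '[[[0,0,2],[0,0,0],10],[[0,0,2],[0,0,0],10],[[0,0,2],[0,0,0],10],[[0,0,2],[0,0,0],10],[[0,0,0],[0,0,0],10]]'

```text
t: 14.65
ee_pos: [0.5517, 0.2695, 0.276]
orientation: [2.619, 1.735, 0.0]
force: [-0.4, 0.3, -5.4]
width: 0.0201
```

```bash
python3 fz.py l2
```

```text
14.85 F [-0.24  0.08 -5.08] pos [0.5517 0.2694 0.2757] shift pail (0.34, 0.54, 0.96)
```

>>> drive_tool --increments '[[[0,0,2],[0,0,0],10],[[0,0,2],[0,0,0],10],[[0,0,2],[0,0,0],10],[[0,0,2],[0,0,0],10],[[0,0,0],[0,0,0],10]]'

```text
t: 15.48
ee_pos: [0.5517, 0.2695, 0.284]
orientation: [2.619, 1.735, 0.0]
force: [0.4, -0.4, -6.2]
width: 0.0198
```

```bash
python3 fz.py l3
```

```text
15.675 F [-0.16 -0.35 -5.82] pos [0.5517 0.2694 0.2837] shift pail (0.17, 0.61, 0.93)
```

```bash
cat >> fz.py <<'E'
def track(ref,im,x=194,y=158,w=44,h=36,m=8):
    t=ref[y:y+h,x:x+w]; R=cv2.matchTemplate(im[y-m:y+h+m,x-m:x+w+m],t,cv2.TM_CCOEFF_NORMED); _,v,_,(a,b)=cv2.minMaxLoc(R)
    sy=0
    if 0<b<2*m: c0,c1,c2=R[b-1,a],R[b,a],R[b+1,a]; sy=.5*(c0-c2)/(c0-2*c1+c2)
    return a-m, round(b-m+sy,2), round(v,3)
print('track',track(ref,im), track(ref,im,200,170,26,14), 'pred stretch mm',round((np.mean(Z,0)[2]-.249)*1000,1),'F-pred',round(-np.mean(F,0)[2]-1.87-(np.mean(Z,0)[2]-.249)*110,2))
E

```

>>> drive_tool --increments '[[[0,0,2],[0,0,0],10],[[0,0,2],[0,0,0],10],[[0,0,2],[0,0,0],10],[[0,0,2],[0,0,0],10],[[0,0,0],[0,0,0],10]]'

```text
t: 16.3
ee_pos: [0.5517, 0.2695, 0.292]
orientation: [2.619, 1.735, 0.0]
force: [0.4, 0.2, -6.7]
width: 0.0196
```

```bash
python3 fz.py l4
```

```text
16.5 F [-0.45  0.52 -6.49] pos [0.5517 0.2694 0.2917] shift pail (0.17, 0.35, 1.0)
track (0, np.float32(0.02), 0.983) (0, np.float32(-0.07), 0.98) pred stretch mm 42.7 F-pred -0.08
```

View pics/side_l4_c.png

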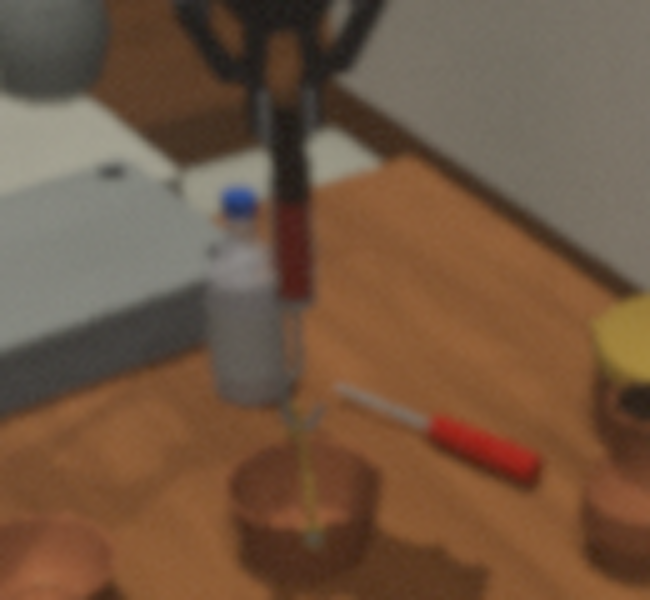

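>>> drive_tool --increments '[[[0,0,2],[0,0,0],10],[[0,0,2],[0,0,0],10],[[0,0,2],[0,0,0],10],[[0,0,2],[0,0,0],10],[[0,0,0],[0,0,0],10]]'

```text
t: 17.12
ee_pos: [0.5517, 0.2695, 0.3]
orientation: [-2.619, -1.735, -0.0]
force: [0.3, 0.1, -7.9]
width: 0.0202
```

```bash
python3 fz.py l5
```

```text
17.325 F [ 0.1  0.2 -7.3] pos [0.5516 0.2695 0.2997] shift pail (0.14, 0.45, 1.0)
track (0, np.float32(0.12), 0.976) (0, np.float32(-0.03), 0.977) pred stretch mm 50.7 F-pred -0.15
```

>>> drive_tool --increments '[[[0,0,2],[0,0,0],10],[[0,0,2],[0,0,0],10],[[0,0,2],[0,0,0],10],[[0,0,0],[0,0,0],10]]'

```text
t: 17.82
ee_pos: [0.5517, 0.2695, 0.3061]
orientation: [2.619, 1.735, 0.001]
force: [-0.4, -0.0, -7.3]
width: 0.0201
```

```bash
python3 fz.py l6
```

```text
18.025 F [ 0.01 -0.07 -7.8 ] pos [0.5516 0.2695 0.3058] shift pail (-0.47, 0.01, 0.98)
track (0, np.float32(-0.03), 0.963) (0, np.float32(-0.74), 0.955) pred stretch mm 56.8 F-pred -0.32
```

>>> drive_tool --increments '[[[0,0,2],[0,0,0],10],[[0,0,2],[0,0,0],10],[[0,0,1],[0,0,0],10],[[0,0,0],[0,0,0],10],[[0,0,0],[0,0,0],10]]'

```text
t: 18.65
ee_pos: [0.5516, 0.2695, 0.3107]
orientation: [-2.619, -1.735, 0.0]
force: [-0.8, -0.6, -7.6]
width: 0.0199
```

```bash
cat >> fz.py <<'E'
a,b=proj('side',[[.55,.27,.03],[.55,.27,.04]]); pm=(b-a)/10
def ecc(ref,im,reg):
    x,y,w,h=reg; W=np.eye(2,3,dtype=np.float32); 
    up=lambda q:cv2.resize(q,None,fx=4,fy=4,interpolation=cv2.INTER_CUBIC)
    msk=np.zeros(ref.shape[:2],np.uint8); cv2.ellipse(msk,(211,174),(14,10),0,0,360,255,-1)
    try:
        v,W=cv2.findTransformECC(up(ref)[...,2],up(im)[...,2],W,cv2.MOTION_TRANSLATION,(3,200,1e-5),up(msk),5); return W[:,2]/4,v
    except cv2.error as e: return None
e=ecc(ref,im,None); print('ecc',e,'px/mm',pm, 'lift mm', None if e is None else e[0]@pm/(pm@pm))
E
python3 fz.py l7
```

```text
18.85 F [-0.02  0.18 -8.09] pos [0.5516 0.2694 0.3107] shift pail (-0.09, -0.93, 0.88)
track (0, np.float32(-0.51), 0.926) (0, np.float32(-1.79), 0.954) pred stretch mm 61.7 F-pred -0.56Traceback (most recent call last):
  File "fz.py", line 28, in <module>
    e=ecc(ref,im,None); print('ecc',e,'px/mm',pm, 'lift mm', None if e is None else e[0]@pm/(pm@pm))
  File "fz.py", line 22, in ecc
    x,y,w,h=reg; W=np.eye(2,3,dtype=np.float32);
    ^^^^^^^
TypeError: cannot unpack non-iterable NoneType object
```

View pics/side_l7_c.png

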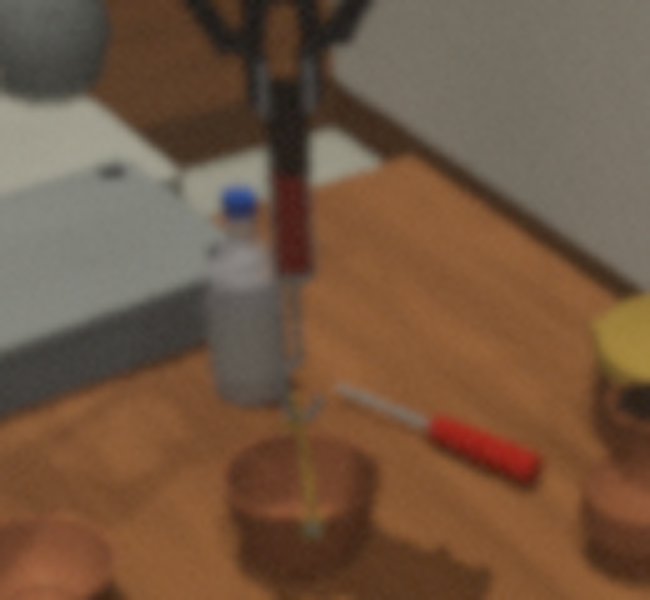

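```bash
sed -i 's/    x,y,w,h=reg; W=np.eye/    W=np.eye/' fz.py
cat > ecc.py <<'E'
import sys
from h import *
refs=[cv2.imread(f'pics/side_{t}.png').astype(np.float32) for t in('l1','l2','l3','l4')]
ref=np.mean(refs,0)
a,b=proj('side',[[.55,.27,.03],[.55,.27,.04]]); pm=(b-a)/10; print('px/mm',pm)
up=lambda q:cv2.resize(q,None,fx=4,fy=4,interpolation=cv2.INTER_CUBIC)
msk=np.zeros(ref.shape[:2],np.uint8); cv2.ellipse(msk,(211,174),(13,10),0,0,360,255,-1)
for t in sys.argv[1:]:
    im=cv2.imread(f'pics/side_{t}.png').astype(np.float32); W=np.eye(2,3,dtype=np.float32)
    v,W=cv2.findTransformECC(up(ref)[...,1],up(im)[...,1],W,cv2.MOTION_TRANSLATION,(3,300,1e-6),up(msk),9)
    d=W[:,2]/4; print(t,d.round(2),round(v,3),'lift',round(float(d[1]/pm[1]),1))
E
python3 ecc.py l1 l3 l5 l6 l7
```

```text
px/mm [-0.01203987 -0.23138628]
l1 [-0.11  0.01] 0.998 lift -0.0
l3 [0.01 0.  ] 0.998 lift -0.0
l5 [-0.21  0.09] 0.994 lift -0.4
l6 [-0.4  -0.75] 0.982 lift 3.2
l7 [-0.35 -1.65] 0.987 lift 7.1
```

>>> drive_tool --increments '[[[0,0,1],[0,0,0],10],[[0,0,2],[0,0,0],10],[[0,0,1],[0,0,0],10],[[0,0,0],[0,0,0],10],[[0,0,0],[0,0,0],10],[[0,0,0],[0,0,0],10]]'

```text
t: 19.6
ee_pos: [0.5516, 0.2694, 0.3147]
orientation: [-2.619, -1.735, 0.0]
force: [0.1, -0.4, -7.7]
width: 0.0198
```

```bash
python3 fz.py l8|head -1; python3 ecc.py l8;  python3 look.py l8b pail
```

```text
19.8 F [-0.25  0.18 -8.16] pos [0.5516 0.2695 0.3147] shift pail (-0.36, -1.84, 0.85)
px/mm [-0.01203987 -0.23138628]
l8 [-0.3  -2.62] 0.982 lift 11.3
19.9 [0.5516 0.2695 0.3147] [-0.56  0.48 -7.78] 0.019701079998344403
```

View pics/side_l8b_c.png

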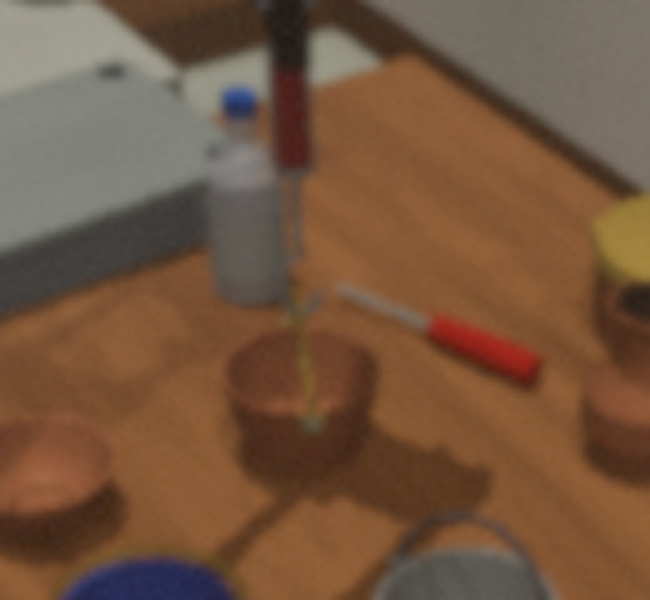

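View pics/top_l8b_c.png

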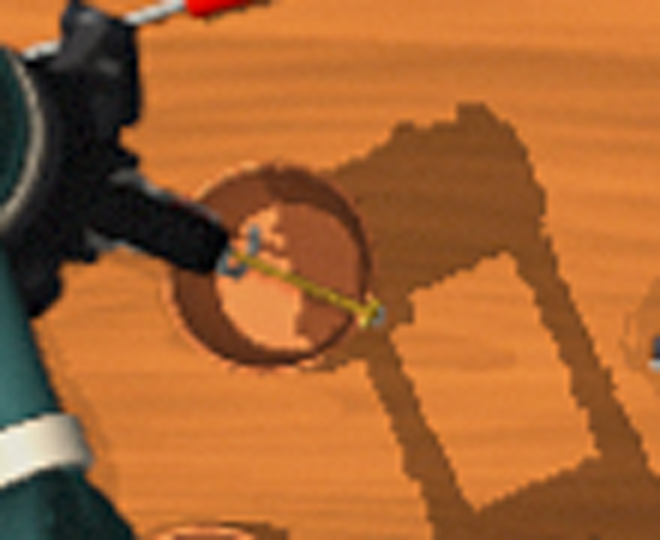

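>>> drive_tool --increments '[[[0,0,0],[0,0,0],10],[[0,0,0],[0,0,0],10],[[0,0,0],[0,0,0],10],[[0,0,0],[0,0,0],10],[[0,0,0],[0,0,0],10],[[0,0,0],[0,0,0],10],[[0,0,0],[0,0,0],10],[[0,0,0],[0,0,0],10],[[0,0,0],[0,0,0],10],[[0,0,0],[0,0,0],10],[[0,0,0],[0,0,0],10],[[0,0,0],[0,0,0],10],[[0,0,0],[0,0,0],10],[[0,0,0],[0,0,0],10],[[0,0,0],[0,0,0],10],[[0,0,0],[0,0,0],10],[[0,0,0],[0,0,0],10],[[0,0,0],[0,0,0],10],[[0,0,0],[0,0,0],10],[[0,0,0],[0,0,0],10]]'

```text
t: 22.4
ee_pos: [0.5517, 0.2695, 0.3148]
orientation: [2.619, 1.735, -0.0]
force: [0.0, 0.7, -8.2]
width: 0.0197
```

```bash
python3 fz.py l9|head -1; python3 ecc.py l9 l8b
```

```text
22.6 F [-0.08  0.61 -7.86] pos [0.5517 0.2695 0.3148] shift pail (-0.22, -2.17, 0.67)
px/mm [-0.01203987 -0.23138628]
l9 [-0.27 -2.61] 0.982 lift 11.3
l8b [-0.28 -2.55] 0.98 lift 11.0
```

>>> drive_tool --increments '[[[0,0,-1],[0,0,0],10],[[0,0,-1],[0,0,0],10],[[0,0,-1],[0,0,0],10],[[0,0,-1],[0,0,0],10],[[0,0,-1],[0,0,0],10],[[0,0,-1],[0,0,0],10],[[0,0,-1],[0,0,0],10],[[0,0,-1],[0,0,0],10],[[0,0,-1],[0,0,0],10],[[0,0,-1],[0,0,0],10],[[0,0,-1],[0,0,0],10],[[0,0,-1],[0,0,0],10],[[0,0,-1],[0,0,0],10],[[0,0,-1],[0,0,0],10],[[0,0,-2],[0,0,0],10],[[0,0,-2],[0,0,0],10],[[0,0,-3],[0,0,0],10],[[0,0,-3],[0,0,0],10],[[0,0,-3],[0,0,0],10],[[0,0,-3],[0,0,0],10]]'

```text
t: 25.1
ee_pos: [0.5517, 0.2695, 0.2848]
orientation: [2.619, 1.735, 0.0]
force: [-0.1, 0.8, -5.6]
width: 0.0198
```

>>> drive_tool --increments '[[[0,0,-3],[0,0,0],10],[[0,0,-3],[0,0,0],10],[[0,0,-4],[0,0,0],10],[[0,0,-4],[0,0,0],10],[[0,0,-4],[0,0,0],10],[[0,0,-4],[0,0,0],10],[[0,0,-4],[0,0,0],10],[[0,0,-4],[0,0,0],10],[[0,0,-4],[0,0,0],10],[[0,0,-3],[0,0,0],10],[[0,0,-2],[0,0,0],10],[[0,0,0],[0,0,0],10]]'

```text
t: 26.6
ee_pos: [0.5517, 0.2695, 0.2457]
orientation: [-2.619, -1.735, 0.0]
force: [0.1, 1.2, -2.3]
width: 0.0198
```

```bash
python3 look.py d1 pail; python3 ecc.py d1; python3 ov.py d1 .552 .2693 .1035 0 0
```

```text
26.7 [0.5518 0.2695 0.246 ] [-0.48  0.25 -2.11] 0.019756355698623218
px/mm [-0.01203987 -0.23138628]
d1 [-0.35  0.32] 0.983 lift -1.4
```

View pics/side_d1_c.png

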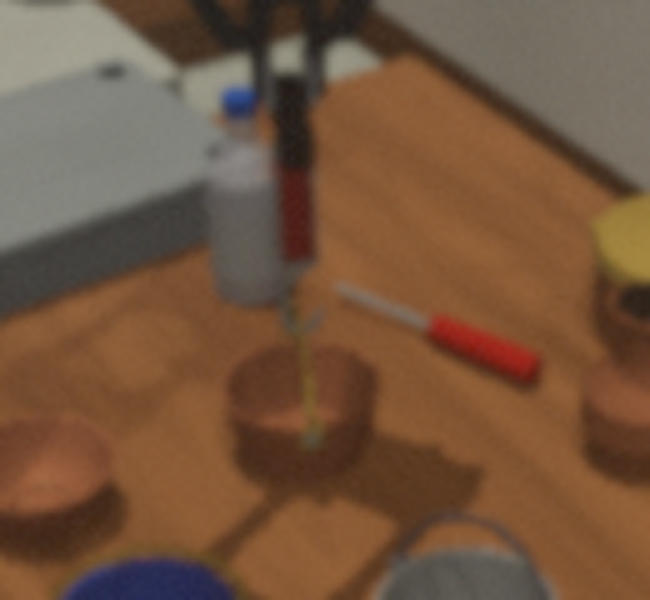

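View pics/top_d1_ov.png

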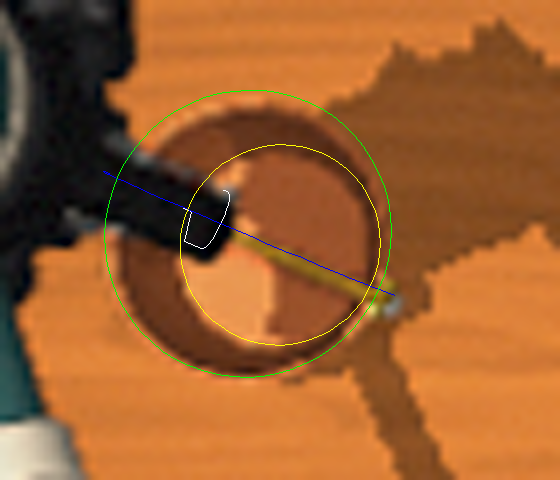

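>>> drive_tool --increments '[[[0,0,-4],[0,0,0],10],[[0,0,-6],[0,0,0],10],[[0,0,-6],[0,0,0],10],[[0,0,-5],[0,0,0],10],[[0,0,-1],[0,0,0],10],[[0,0,0],[0,0,0],10]]'

```text
t: 27.45
ee_pos: [0.5517, 0.2695, 0.2237]
orientation: [-2.619, -1.735, 0.0]
force: [0.5, -0.8, -2.0]
width: 0.0201
```

```bash
python3 look.py d2 pail; python3 ov.py d2 .552 .2693 .082 0 0
```

```text
27.55 [0.5519 0.2695 0.2241] [ 0.26  0.06 -2.07] 0.01949156097840013
```

View pics/side_d2_ov.png

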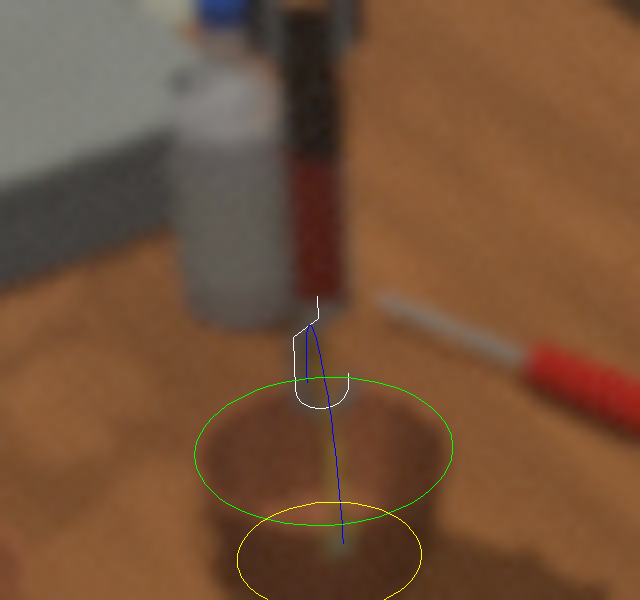

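View pics/top_d2_ov.png

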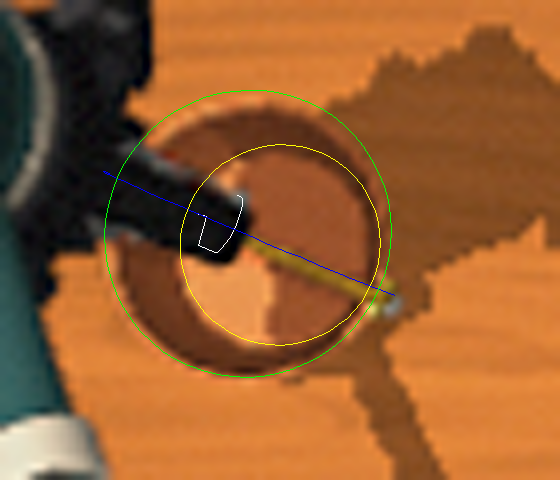

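View pics/side_d2_c.png

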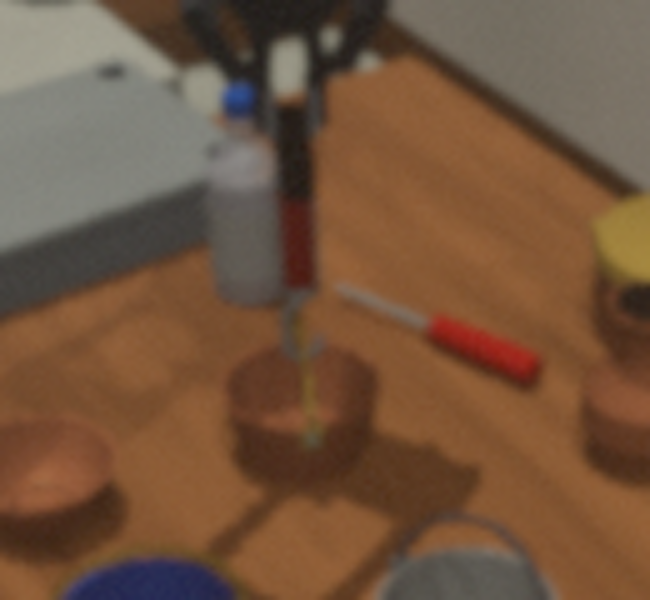

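>>> drive_tool --increments '[[[-3,1,0],[0,0,0],10],[[-5,2,0],[0,0,0],10],[[-6,3,-1],[0,0,0],10],[[-5,2,-1],[0,0,0],10],[[0,0,0],[0,0,0],10]]'

```text
t: 28.18
ee_pos: [0.5321, 0.2777, 0.2217]
orientation: [-2.619, -1.735, 0.0]
force: [-0.3, 0.8, -1.0]
width: 0.0197
```

```bash
python3 look.py d3 pail
```

```text
28.275 [0.5326 0.2775 0.2218] [-0.19  0.63 -1.29] 0.020067112702820477
```

View pics/side_d3_c.png

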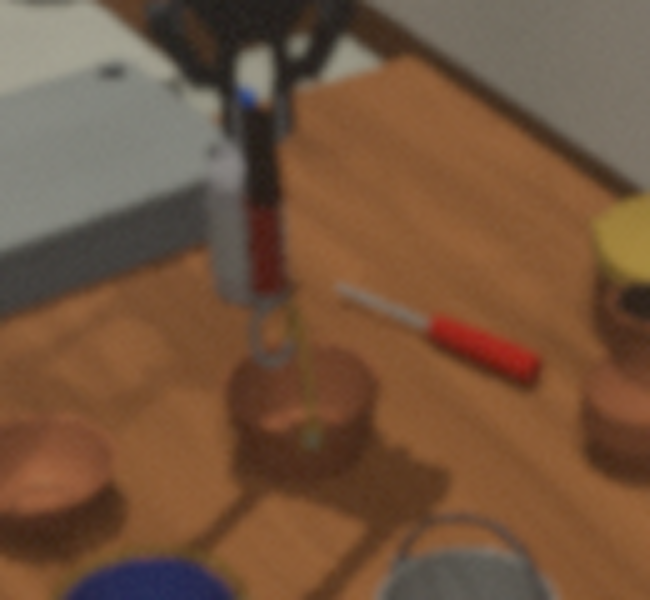

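View pics/top_d3_c.png

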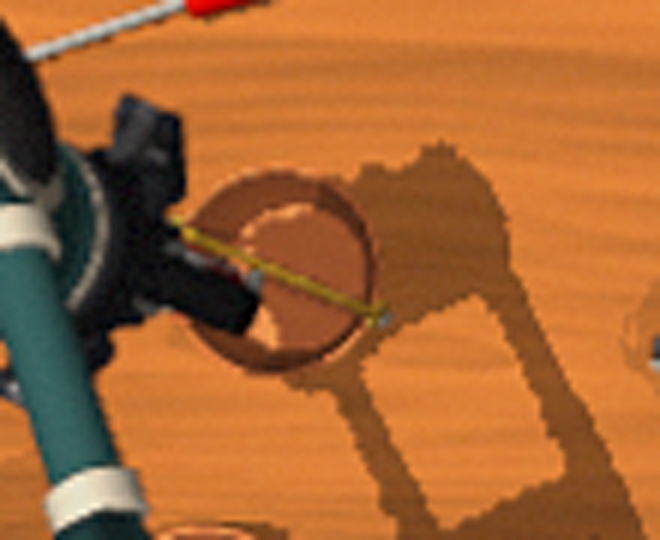

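>>> drive_tool --increments '[[[-6,3,0],[0,0,0],10],[[-9,4,0],[0,0,0],10],[[-13,5,0],[0,0,0],10],[[-13,5,0],[0,0,0],10],[[-9,4,0],[0,0,0],10],[[0,0,8],[0,0,0],10],[[0,0,18],[0,0,0],10],[[0,0,26],[0,0,0],10],[[0,0,26],[0,0,0],10],[[0,0,18],[0,0,0],10],[[0,0,8],[0,0,0],10],[[0,0,0],[0,0,0],10]]'

```text
t: 29.78
ee_pos: [0.483, 0.2985, 0.3263]
orientation: [2.619, 1.734, 0.001]
force: [-0.7, -0.1, -1.7]
width: 0.0198
```

```bash
python3 look.py d4 pail
```

```text
29.875 [0.4822 0.2982 0.3246] [-0.99 -0.14 -1.  ] 0.020023483670602714
```

View pics/side_d4_c.png

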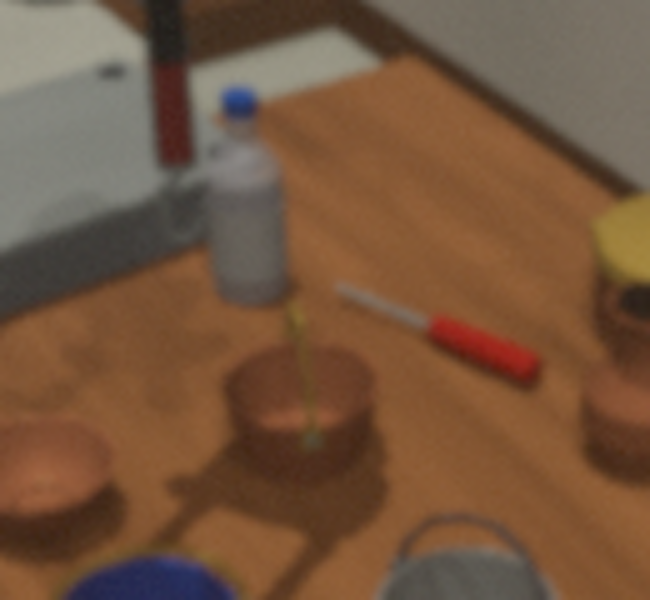

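View pics/top_d4_c.png

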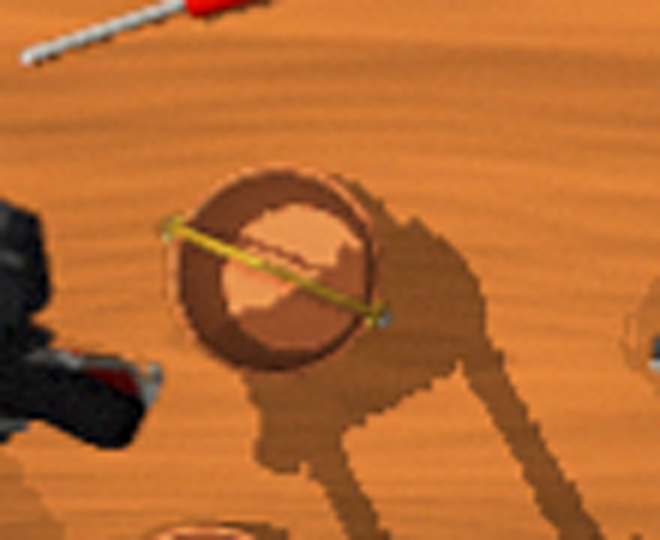

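>>> drive_tool --increments '[[[1,-10,0],[0,0,1.3],10],[[1,-20,0],[0,0,1.3],10],[[1,-32,0],[0,0,1.3],10],[[1,-42,0],[0,0,1.3],10],[[1,-48,0],[0,0,1.3],10],[[0,-48,0],[0,0,1.3],10],[[0,-48,0],[0,0,1.3],10],[[0,-48,0],[0,0,1.3],10],[[0,-48,0],[0,0,1.3],10],[[0,-48,0],[0,0,1.3],10],[[0,-48,0],[0,0,1.3],10],[[0,-48,0],[0,0,1.3],10],[[0,-42,0],[0,0,1.3],10],[[0,-32,0],[0,0,1.3],10],[[0,-20,0],[0,0,1.3],10],[[0,-10,0],[0,0,0.9],10],[[0,0,0],[0,0,0],10],[[0,0,0],[0,0,0],10]]'

```text
t: 32.12
ee_pos: [0.4877, -0.2927, 0.3255]
orientation: [-2.27, -2.171, -0.0]
force: [-0.4, 0.4, -1.4]
width: 0.0194
```

```bash
python3 look.py b1 rest; python3 - <<'E'
from bench import r
print(r.get_state()['orientation'])
import cv2
a=cv2.imread('pics/side_out.png');b=cv2.imread('pics/side_b1.png')
x,y,w,h=280,150,100,130
cv2.imwrite('pics/cmp_b1.png',cv2.resize(cv2.hconcat([a[y:y+h,x:x+w],b[y:y+h,x:x+w]]),None,fx=4,fy=4,interpolation=cv2.INTER_CUBIC))
E
```

```text
32.225 [ 0.4878 -0.2927  0.3258] [ 1.12  0.13 -2.16] 0.019941035762220834
[-2.26965985e+00 -2.17203519e+00 -3.38130920e-04]
```

View pics/cmp_b1.png

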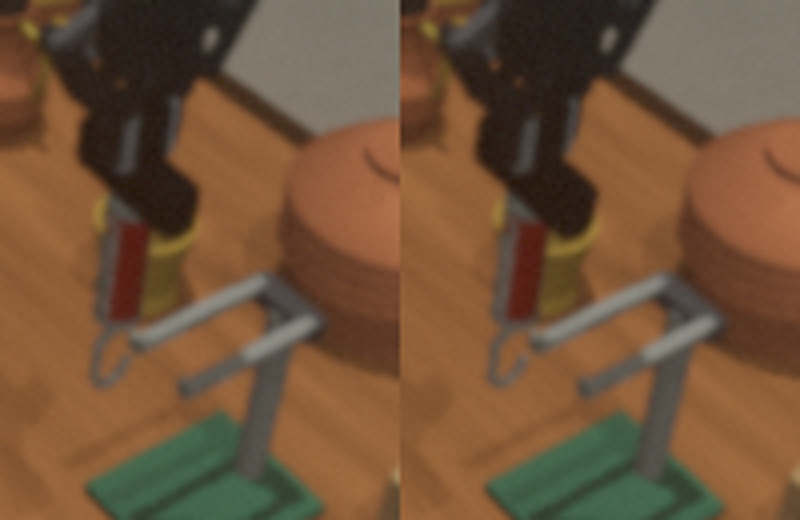

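View pics/top_b1.png

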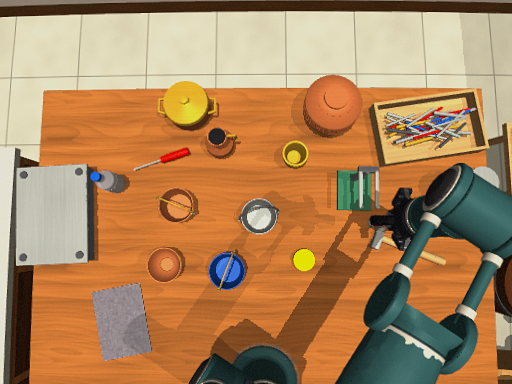

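>>> drive_tool --increments '[[[0,0,-5],[0,0,0],10],[[0,0,-20],[0,0,0],10],[[0,0,-30],[0,0,0],10],[[0,0,-30],[0,0,0],10],[[0,0,-25],[0,0,0],10],[[0,0,-15],[0,0,0],10],[[0,0,-6],[0,0,0],10],[[0,-1,0],[0,0,0],10],[[0,0,0],[0,0,0],10]]'

```text
t: 33.35
ee_pos: [0.4884, -0.2951, 0.1961]
orientation: [2.269, 2.169, 0.001]
force: [-0.1, -0.1, -2.1]
width: 0.0197
```

```bash
python3 look.py b2 rest
```

```text
33.45 [ 0.4884 -0.295   0.196 ] [-0.01 -0.16 -1.5 ] 0.019603151062529238
```

View pics/side_b2_c.png

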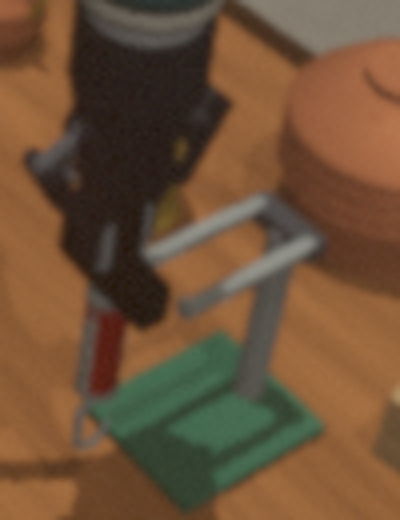

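View pics/top_b2_c.png

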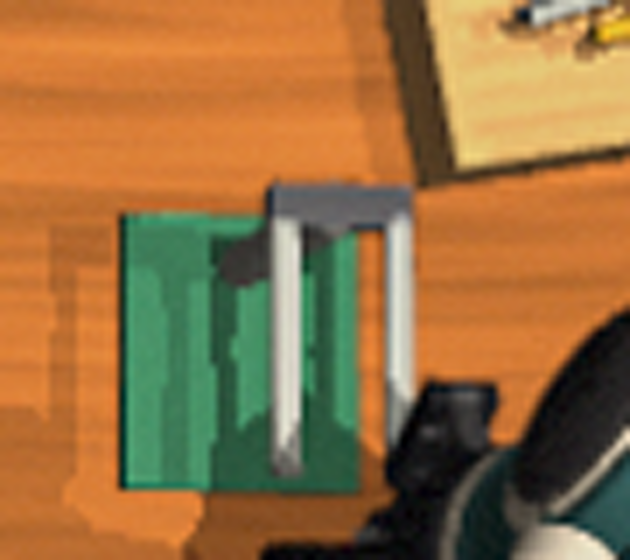

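>>> drive_tool --increments '[[[8,0,0],[0,0,0],10],[[14,-1,0],[0,0,0],10],[[16,0,0],[0,0,0],10],[[16,0,0],[0,0,0],10],[[16,-1,0],[0,0,0],10],[[11,0,0],[0,0,0],10],[[5,0,0],[0,0,0],10],[[0,0,0],[0,0,0],10]]'

```text
t: 34.45
ee_pos: [0.5738, -0.2965, 0.1946]
orientation: [-2.27, -2.171, 0.0]
force: [-0.8, -0.3, -1.3]
width: 0.02
```

```bash
python3 look.py b3 rest
```

```text
34.55 [ 0.5733 -0.2965  0.1947] [ 0.28  0.85 -2.25] 0.019297794083684365
```

View pics/side_b3_c.png

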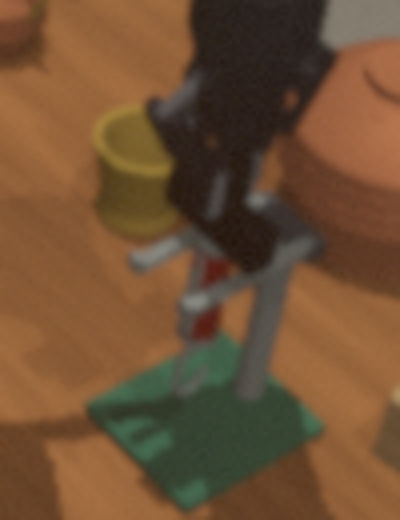

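View pics/top_b3_c.png

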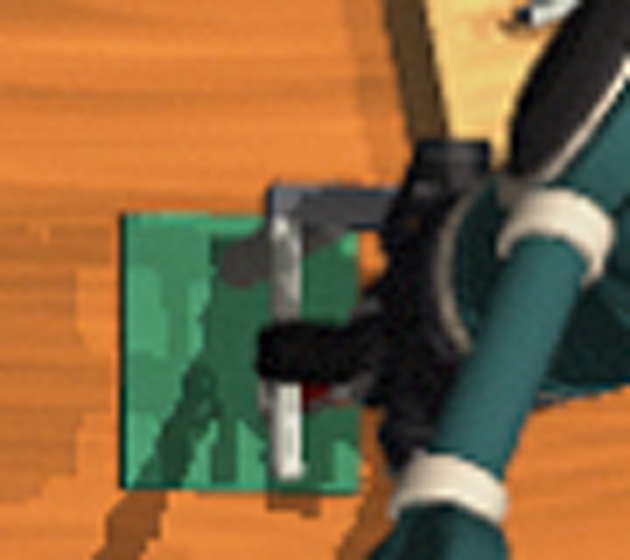

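Matches the earlier lift pose. Lower onto the prongs.

>>> drive_tool --increments '[[[1,0,-4],[0,0,0],10],[[0,0,-5],[0,0,0],10],[[0,0,-4],[0,0,0],10],[[0,0,-3],[0,0,0],10],[[0,0,-2],[0,0,0],10],[[0,0,-1],[0,0,0],10],[[0,0,0],[0,0,0],10]]'

```text
t: 35.42
ee_pos: [0.5747, -0.2966, 0.1758]
orientation: [2.271, 2.171, 0.0]
force: [-0.2, 0.7, -1.3]
width: 0.0201
```

```bash
python3 look.py b4 rest side
```

```text
35.475 [ 0.5747 -0.2966  0.1759] [ 0.13 -0.12 -1.67] 0.019810948997731125
```

View pics/side_b4_c.png

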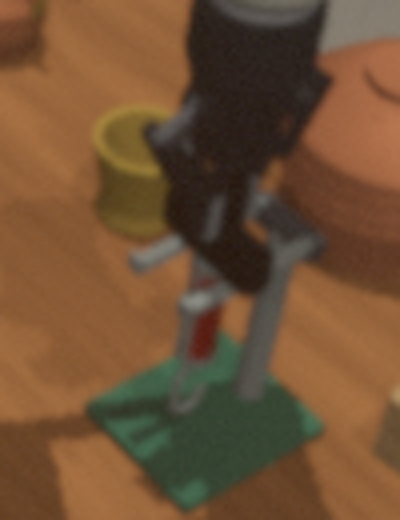

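>>> drive_tool --increments '[[[0,0,-0.5],[0,0,0],10],[[0,0,-0.5],[0,0,0],10],[[0,0,0],[0,0,0],10]]'

```text
t: 35.85
ee_pos: [0.5748, -0.2966, 0.1753]
orientation: [2.27, 2.171, 0.0]
force: [-0.6, 1.2, 1.7]
width: 0.0194
```

>>> drive_tool --increments '[[[0,0,0],[0,0,0],24],[[0,0,0],[0,0,0],30],[[0,0,0],[0,0,0],45],[[0,0,0],[0,0,0],70],[[0,0,0],[0,0,0],85],[[0,0,0],[0,0,0],85],[[0,0,0],[0,0,0],85]]'

```text
t: 36.72
ee_pos: [0.5747, -0.2965, 0.1748]
orientation: [2.271, 2.171, 0.0]
force: [0.4, -0.7, -0.1]
width: 0.0855
```

```bash
python3 look.py b5 rest
```

```text
36.825 [ 0.5747 -0.2965  0.1748] [ 0.11  0.2  -0.62] 0.08502039717387093
```

View pics/side_b5_c.png

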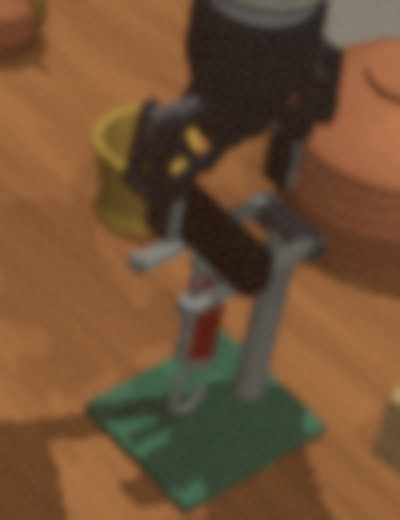

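View pics/top_b5_c.png

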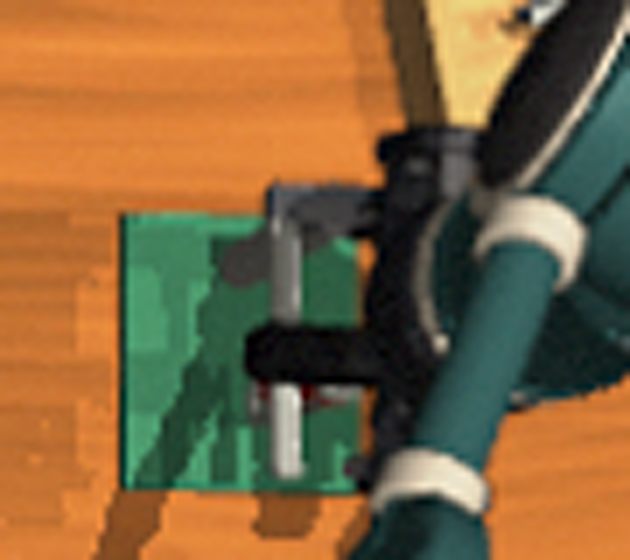

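Hanging just as it did at the start. Raise straight up and back away.

>>> drive_tool --increments '[[[0,0,5],[0,0,0],85],[[0,0,12],[0,0,0],85],[[0,0,20],[0,0,0],85],[[0,0,30],[0,0,0],85],[[0,0,40],[0,0,0],85],[[0,0,40],[0,0,0],85],[[-15,10,20],[0,0,0],85],[[-40,30,0],[0,0,0],85],[[-40,40,0],[0,0,0],85],[[-30,40,0],[0,0,0],85],[[0,40,0],[0,0,0],85],[[0,20,0],[0,0,0],85],[[0,0,0],[0,0,0],85],[[0,0,0],[0,0,0],85]]'

```text
t: 38.58
ee_pos: [0.4499, -0.1171, 0.3428]
orientation: [2.269, 2.17, 0.001]
force: [0.5, 0.2, -0.6]
width: 0.0849
```

```bash
python3 look.py fin rest; python3 ecc.py fin; python3 - <<'E'
from h import *
for n in('side','top'):
    a=cv2.imread(f'pics/{n}0.png')[...];b=cv2.imread(f'pics/{n}_fin.png')
    x,y,w,h={'side':(290,200,80,100),'top':(325,155,75,65)}[n]
    cv2.imwrite(f'pics/cmpf_{n}.png',cv2.resize(cv2.hconcat([a[y:y+h,x:x+w],b[y:y+h,x:x+w]]),None,fx=5,fy=5,interpolation=cv2.INTER_CUBIC))
    ph=cv2.phaseCorrelate(a[180:225,150:205].mean(2),b[180:225,150:205].mean(2)) if n=='top' else None; print(ph)
E
```

```text
38.675 [ 0.4498 -0.1174  0.3422] [-0.11 -0.65  0.18] 0.08505808944444579
px/mm [-0.01203987 -0.23138628]
fin [-0.21  0.46] 0.969 lift -2.0
None
((0.19455123092894056, 1.1615301922448005), 0.8499813942362336)
```

View pics/cmpf_side.png

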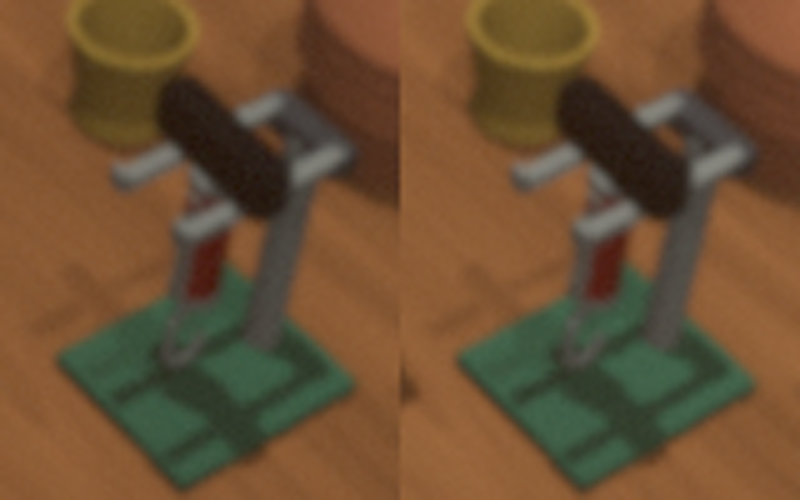

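View pics/cmpf_top.png

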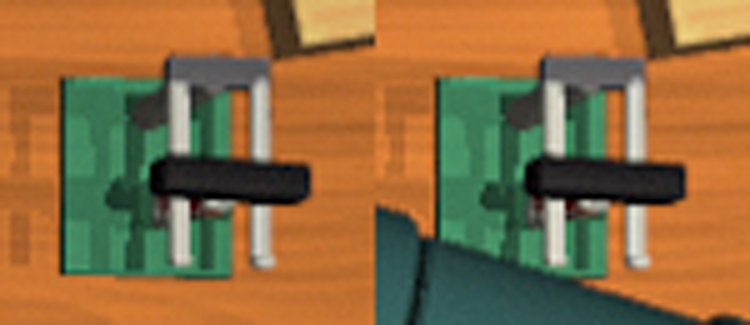

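View pics/top_fin.png

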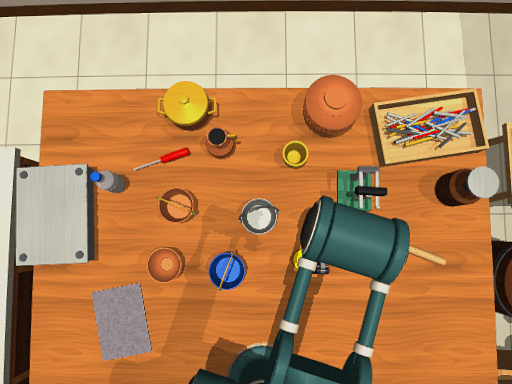

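```bash
python3 -c "
from bench import r
print(r.hand_in())"
```

```text
the job is handed in; nothing more can be done
None
```

The copper pail was weighed, set back and unhooked, and the scale is hanging in its rest again. I handed in at about 38.7 s of the 72 s allowed, and no verdict was reported.

- **Weighing:** The pail was lifted by the scale alone and held still for over 2.5 s. Its net pull was about 6.1 N, so it weighs roughly 0.63 kg.
- **Clearance:** The camera put the base about 11 mm off the bench, while the force curve suggested about 9 mm. The two disagree slightly, but both are under 15 mm.
- **Pail:** It stands upright with its bail up. It came down about 3 mm nearer the robot than where it started; I did not correct this, so as not to disturb it again.
- **Scale and bystanders:** The scale looks the same in its rest as in the first pictures. The other goods look unmoved in the last top picture, though the arm hid the tape and part of the hammer. The gripper was open and clear of everything.

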